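# Reload the cam vise with nuts for slotting

### The arm

A 6-joint arm with a two-finger parallel gripper is mounted at the origin on a cart in front of the work surface, level with it; the furniture and walls round the work are solid. World frame = base frame: x ahead of the robot, y to its left, z up, the work surface at z = 0. Lengths are in m, angles in rad, forces in N, time in s.
With the tool pointing down it reaches from about 0.35 to 0.85 m from the base axis. Payload 8.1 kg.
Tool frame: the origin (TCP) lies at the very end of the fingers, on their centre line; the grasp point (between the pads) lies robot.grip_point_offset behind it (robot.grip_point_offset is the distance from the TCP to the grasp point, in m); z points along the fingers, y is the line along which they close (so a half turn about z gives the same grasp; the last joint's range is limited). The gripper opens to 93 mm and grips with 3 to 60 N. Pads are 15 mm wide; open, the fingers measure 128 mm over their backs; the gripper's body (75 mm by 188 mm) begins 65 mm behind the grasp point.
Start: joints at [1.106, 0.13, 1.488, -0, 1.523, -0.085], TCP at [0.222, 0.557, 0.219] pointing down, gripper open.
Joint ranges: [-2.96, 2.96], [-0.89, 2.26], [0.02, 2.5], [-1.34, 4.48], [0, 2.73], [-2.66, 2.66]. Speed limits (rad/s): [2.39, 2.39, 2.79, 3.14, 3.14, 3.14].

### API

Orientations are given as a rotation vector (axis times angle).
In Python, from plant import robot, eyes gives the robot as it stands. The module is installed in compiled form; this text tells all that it offers.
- The arm moves only by the tool apply_moves, never from a script. Its argument "steps" is one flat list of numbers, 7 for each row, row after row: the shift along the tool's x, y, z in units of 30 mm (1.0 is 30 mm), then the turn, a rotation vector about the tool's x, y, z in units of 6 degrees (1.0 is 6 degrees), then the opening in per cent of the stroke, from 0 (shut) to 100 (fully open). In form: [dx, dy, dz, ax, ay, az, fingers, dx, dy, dz, ax, ay, az, fingers, ...]. A call has 1 to 12 rows; each row shifts and turns the commanded pose from where the row before left it, along the tool's axes as they then stand; what a row does not reach is not made up. A row lasts 1/12 s, in which the tool goes at most 41.7 mm and 7.16 degrees, less where a joint would pass 70% of its speed; a pose out of reach is approached as far as the arm can. A call is refused whole if a number of a shift passes 1 or a number of a turn 1, either way. A call with a gripper value outside its range is refused whole. The fingers move at their own pace and stop on an object; "grip_force" is the grip in N (left out, the last holds). Time passes only in rows, so rows that do not move let the fingers close. It gives the time, the measured TCP pose, the force, the opening and the grip force at its end, in the units of the state.
- robot.read_state(): the state, without advancing time (a new reading comes with each control period).
- eyes.read_camera(name): name is "scene" or "top" or "wrist"; returns the picture (400x640x3 uint8, red, green, blue); there is no depth.
- eyes.calibration(name): a dict with "K" (3x3 intrinsics, pixels), "k1" (the pictures are not rectified: a ray, as slopes to the right and down, at radius r is drawn at 1 + k1 r^2 times it, then the intrinsics apply), "R" (3x3) and "t" (3): a world point X has camera coordinates R X + t. Camera axes: x right, y down, z forward; pixel columns grow to the right and rows downward; lengths in m; the calibration is good to about 2 mm. A picture is of the moment at which its call begins: read the wrist's pose just before it. calibration takes no time and is no camera call; for the wrist camera it gives the pose at the moment of the call.
- robot.close_job(): hands the job in; it is judged then, once.
Trained networks look in the newest picture that a camera, given by its name, has taken for a name from the list of things; names that differ only in an ending like _2 or _b are one class to them, and where a whole thing is asked for, a point or a joint stands for the part that bears it (a point fixed in the world has none). Each returns a list of dicts, best first, with "conf" (0 to 1); they miss things now and then, are a little off and sometimes report something else, mostly with a low value. They report only what shows in the picture. A call takes as long as a camera call. They do not tell look-alikes from the thing itself.
- eyes.search_frame(camera, thing): "rect" ([left, top, width, height] in pixels, round what is visible of it).
- eyes.place_of(camera, thing): "xy" ([column, row] in pixels: a listed point, or the origin of a listed thing).
The state is a dict: "t": time; "q": joint angles; "dq": joint speeds; "joint_torque": joint torques, N m; "tool_pos": TCP position; "orientation": TCP orientation; "force": force on the tool from outside, world axes, zero at the start; "wrist_torque": the same for the moment, N m; "opening": finger opening in m; "gripper_force": force on a finger pad.
Only numpy, scipy, OpenCV 4.12 (cv2) and the standard library are available. Lean on these libraries where they do the work, as an engineer would, in place of code of your own. Each camera call takes 0.05 s, during which the arm holds its last target. There are 200 camera calls.

### The job

Swap the batch in the cam vise: open its lever, stand every finished nut (the large ones with slots milled across the top, whether left in the vise or mixed in with the others on the bench) upright in the aluminium tray, and stand every large plain nut on the bed between the jaws, turned so that two of its flats lie square against the jaws. Once they are all in, swing the lever fully shut so the row is clamped ready for the slotting cutter; leave the two smaller nuts and the tools where they lie.

Things in the scene. Friction and masses are not known exactly. Their poses are not given: they have to be found in the camera images.
- vise: grey cam-lever vise bolted to the bench, two long bright steel jaws. Origin on the bench top under the centre line of a clamped row; x is square to the jaw faces, toward the fixed jaw, y along them. Jaws 250 mm long (y -125 to 125 mm), tops 34 mm above the bench, with 3 mm lead-in bevels; fixed jaw's face at x = 18 mm. Body and lugs span x -115 to 67 mm, y -153 to 153 mm
- vise_bed (a point): middle of the bed between the open jaws, on which the nuts stand, 22 mm above the bench (vise x = -1.6 mm, y = 0); axes as the vise's. Stop plates close its ends at y = +-120 mm. Lever fully open, the jaw gap is 39.2 mm, less than the 41.6 mm over a nut's corners; the moving jaw (at -x) closes it to nip 36 mm nuts against the fixed jaw
- cam_lever (a joint): cam lever angle in rad: 0 = fully open, arm toward the vise's -x (toward the robot); grows as the arm swings level toward the vise's -y; 1.25 = stop, fully shut. It turns about the upright axis through lever_pivot, moves the jaw by a spiral cam (3 mm per rad), takes 4 to 10 N at the grip and stays where it is left. The jaws touch the nuts at about 1.07
- lever_grip (a point): middle of the black upright round grip at the end of the cam lever's arm: 22 mm in diameter, free from 48 to 93 mm above the bench, its axis 105 mm from the pivot axis; this point is 70 mm above the bench
- lever_pivot (a point): point on the upright axis about which the cam lever turns (vise x = -84.5 mm, y = 0), 70 mm above the bench
- tray: open aluminium tray on a plywood base, fixed on the bench, 200 mm (x) by 130 mm (y); walls 3 mm thick, their tops 33 mm above the bench; its floor is 14 mm above the bench; origin under the centre of its floor, on the bench top
- blank1_mid (a point): plain (unslotted) steel hex nut to be slotted, 36 mm across flats, 41.6 mm across corners, 40 mm high, bore 21 mm, smooth chamfered top, about 0.26 kg, standing on the bench to the left of the vise; origin half-way up on its axis; z is its axis (up when it stands), x is square to one pair of flats, so the flats' normals lie at yaw 0, 60 and 120 degrees to x
- blank2_mid (a point): plain (unslotted) steel hex nut to be slotted, 36 mm across flats, 41.6 mm across corners, 40 mm high, bore 21 mm, smooth chamfered top, about 0.26 kg, standing on the bench to the left of the vise; origin half-way up on its axis; z is its axis (up when it stands), x is square to one pair of flats, so the flats' normals lie at yaw 0, 60 and 120 degrees to x
- blank3_mid (a point): plain (unslotted) steel hex nut to be slotted, 36 mm across flats, 41.6 mm across corners, 40 mm high, bore 21 mm, smooth chamfered top, about 0.26 kg, standing on the bench to the left of the vise; origin half-way up on its axis; z is its axis (up when it stands), x is square to one pair of flats, so the flats' normals lie at yaw 0, 60 and 120 degrees to x
- blank4_mid (a point): plain (unslotted) steel hex nut to be slotted, 36 mm across flats, 41.6 mm across corners, 40 mm high, bore 21 mm, smooth chamfered top, about 0.26 kg, standing on the bench to the left of the vise; origin half-way up on its axis; z is its axis (up when it stands), x is square to one pair of flats, so the flats' normals lie at yaw 0, 60 and 120 degrees to x
- slotted1_mid (a point): finished steel nut of the same size (36 mm across flats, 41.6 mm over corners, 40 mm high, 0.25 kg) whose top has six milled slots 6 mm wide and 10 mm deep, one through the middle of each flat; left clamped in the vise; origin half-way up on its axis; z is its axis (up when it stands), x is square to one pair of flats, so the flats' normals lie at yaw 0, 60 and 120 degrees to x
- slotted2_mid (a point): finished steel nut of the same size (36 mm across flats, 41.6 mm over corners, 40 mm high, 0.25 kg) whose top has six milled slots 6 mm wide and 10 mm deep, one through the middle of each flat; left clamped in the vise; origin half-way up on its axis; z is its axis (up when it stands), x is square to one pair of flats, so the flats' normals lie at yaw 0, 60 and 120 degrees to x
- slotted3_mid (a point): finished steel nut of the same size (36 mm across flats, 41.6 mm over corners, 40 mm high, 0.25 kg) whose top has six milled slots 6 mm wide and 10 mm deep, one through the middle of each flat; stands on the bench among the plain nuts; origin half-way up on its axis; z is its axis (up when it stands), x is square to one pair of flats, so the flats' normals lie at yaw 0, 60 and 120 degrees to x
- slotted4_mid (a point): finished steel nut of the same size (36 mm across flats, 41.6 mm over corners, 40 mm high, 0.25 kg) whose top has six milled slots 6 mm wide and 10 mm deep, one through the middle of each flat; stands on the bench among the plain nuts; origin half-way up on its axis; z is its axis (up when it stands), x is square to one pair of flats, so the flats' normals lie at yaw 0, 60 and 120 degrees to x
- small1_mid (a point): smaller plain hex nut of another job, 27 mm across flats and 24 mm high, stands among the other nuts; to be left alone; origin half-way up
- small2_mid (a point): smaller plain hex nut of another job, 27 mm across flats and 24 mm high, stands among the other nuts; to be left alone; origin half-way up
- wrench: blue-handled combination wrench, 180 mm, lying flat behind the vise; bystander
- grease_tin: flat round tin with brass-coloured lid, 76 mm across and 33 mm high; bystander
- driver: red-handled screwdriver, 179 mm, lying near the front edge; bystander
Things that resemble listed ones, but are neither listed nor needed, are in the scene too. What is shaped like the part that bears blank1_mid but red or turquoise is not meant.

How it is judged:
By the outcome, as a careful person would: the job done as asked, in the order asked, and still so for the second after the job is handed in, with the robot touching nothing.
Of blank1, blank2, blank3, blank4 only 3 to 4 are there at a start; the rules pass over those that are not, and their reading is None.
Of slotted1, slotted2, slotted3, slotted4 only 2 to 3 are there at a start; the rules pass over those that are not, and their reading is None.
At some moment in a run one of blank1, blank2, blank3, blank4 may be knocked a few centimetres aside while the robot is not near it.
Once in a run the grip may slacken for a moment while it holds something.
It also fails if it takes over 210 s, if anything falls off the work surface, if the arm or the gripper's body presses on something with over 40 N, if the wrist force passes 120 N, or if a joint passes its speed limit or range.

## Working session

There is one attempt and no reset: what is moved stays moved. The work goes in short steps, Python scripts to look and compute and a tool call to move; the robot and the scene stay as the last step left them, time stands still between calls to the robot, and variables do not carry over. Pictures are saved under pics/ and viewed, at most 14 in all, crops included, and the job is handed in when it is done.

Besides the shell and the picture viewer there is one more tool, called after "Emit:" as name(argument=value, ...) on one line, values as JSON. apply_moves: Moves the arm, as the interface text tells. Its arguments: {"type":"object","properties":{"steps":{"type":"array"},"grip_force":{"type":"number"}},"required":["steps"]}

```bash
mkdir -p pics
cat > h.py <<'E'
import numpy as np, cv2
from plant import robot, eyes
from scipy.spatial.transform import Rotation as Ro
def snap(cam,name=None):
    im=eyes.read_camera(cam)
    if name: cv2.imwrite(f'pics/{name}.png',im[:,:,::-1])
    return im
def ray(c,uv):
    K=np.array(c['K']);k1=c['k1'];R=np.array(c['R']);t=np.array(c['t'])
    d=np.array([(uv[0]-K[0,2])/K[0,0],(uv[1]-K[1,2])/K[1,1]])
    u=d.copy()
    for _ in range(20): u=d/(1+k1*(u@u))
    return -R.T@t, R.T@np.array([u[0],u[1],1])
def at_z(c,uv,z):
    o,d=ray(c,uv); return o+d*(z-o[2])/d[2]
def proj(c,X):
    K=np.array(c['K']);p=np.array(c['R'])@np.asarray(X)+np.array(c['t']);u=p[:2]/p[2];u=u*(1+c['k1']*(u@u))
    return K[:2,:2]@u+K[:2,2]
E
python3 - <<'E'
from h import *
s=robot.read_state();print({k:np.round(v,3) for k,v in s.items()},robot.grip_point_offset)
for c in('scene','top'):
    snap(c,c+'0');C=eyes.calibration(c);print(c,np.round(-np.array(C['R']).T@C['t'],3),np.round(C['K'],0).tolist(),C['k1'])
C=eyes.calibration('top')
for n,z in [('blank1_mid',.02),('slotted1_mid',.02),('small1_mid',.012),('lever_grip',.07),('lever_pivot',.07),('vise_bed',.022),('vise',0),('tray',0),('grease_tin',0)]:
    for r in eyes.place_of('top',n):
        print(n,round(r['conf'],2),np.round(r['xy'],1),np.round(at_z(C,r['xy'],z),4))
E
```

```text
{'t': np.float64(0.0), 'q': array([ 1.106,  0.131,  1.489,  0.   ,  1.523, -0.085]), 'dq': array([-0.001, -0.   ,  0.001,  0.001, -0.   ,  0.   ]), 'joint_torque': array([ 1.0000e-03, -5.5986e+01, -4.9174e+01,  7.7000e-02,  3.5000e-02,
       -0.0000e+00]), 'tool_pos': array([0.222, 0.557, 0.218]), 'orientation': array([-5.930e-01, -3.085e+00,  3.000e-03]), 'force': array([0.118, 0.086, 0.01 ]), 'wrist_torque': array([0.013, 0.01 , 0.012]), 'gripper_force': np.float64(0.0), 'opening': np.float64(0.093)} 0.0188
scene [-0.184  0.5    0.701] [[431.0, 0.0, 323.0], [0.0, 431.0, 203.0], [0.0, 0.0, 1.0]] -0.08632719958998983
top [0.38  0.01  1.833] [[517.0, 0.0, 323.0], [0.0, 517.0, 203.0], [0.0, 0.0, 1.0]] -0.1558943575186581
blank1_mid 0.66 [274.7 254.8] [0.4192 0.1854 0.02  ]
blank1_mid 0.47 [248.3 209.3] [0.5815 0.277  0.02  ]
blank1_mid 0.44 [274.9 201.1] [0.6085 0.1822 0.02  ]
slotted1_mid 0.67 [354.8 194.1] [ 0.6268 -0.1011  0.02  ]
slotted1_mid 0.47 [288.6 164.3] [0.7397 0.1317 0.02  ]
small1_mid 0.61 [216.5 254.5] [0.4242 0.3929 0.012 ]
lever_grip 0.71 [375.5 226.1] [ 0.508  -0.1656  0.07  ]
lever_pivot 0.71 [345.9 213.4] [ 0.554  -0.0655  0.07  ]
lever_pivot 0.48 [289.3 164.6] [0.7287 0.1259 0.07  ]
lever_pivot 0.3 [373.2 224.6] [ 0.5133 -0.1578  0.07  ]
vise 0.71 [339.9 194.8] [ 0.6283 -0.0489  0.    ]
tray 0.78 [421.  221.1] [ 0.5268 -0.3363  0.    ]
grease_tin 0.74 [304.8 251.2] [0.4301 0.0805 0.    ]
```

Run:
```python
import cv2
im=cv2.imread('pics/top0.png')[120:300,180:480]
cv2.imwrite('pics/top0c.png',cv2.resize(im,(800,480),interpolation=cv2.INTER_CUBIC))
```

```text
(no output)
```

View pics/top0c.png

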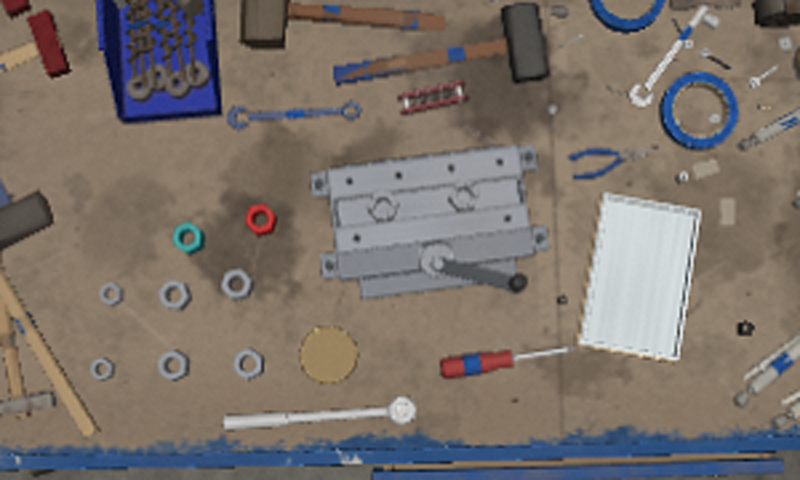

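View pics/scene0.png

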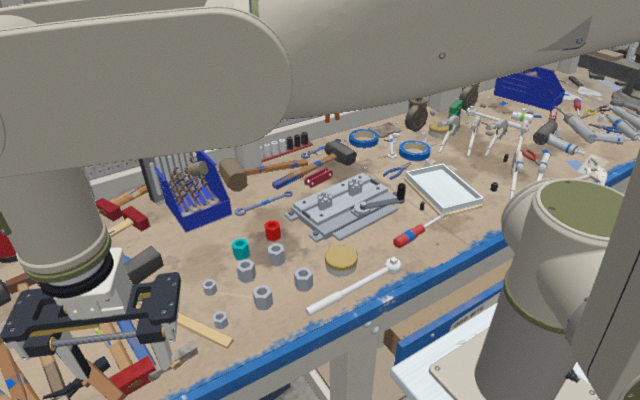

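```bash
cat >> h.py <<'E'
def tool():
    s=robot.read_state();R=Ro.from_rotvec(s['orientation']).as_matrix();return np.array(s['tool_pos']),R
def yaw(R): return np.degrees(np.arctan2(R[1,0],R[0,0]))
def go(p,R,target,tx=None):
    "print units: turn (az) first, then shifts in the NEW tool axes (assuming vertical tool). tx=wanted tool-x yaw deg"
    a=yaw(R); az=0
    if tx is not None:
        d=(tx-a+180)%360-180; az=-d/6; a=tx
    c,s=np.cos(np.radians(a)),np.sin(np.radians(a)); d=np.array(target)-p
    print('turn az %.2f  then dx %.3f dy %.3f dz %.3f'%(az,(d[0]*c+d[1]*s)/.03,(d[0]*s-d[1]*c)/.03,-d[2]/.03))
E
python3 - <<'E'
from h import *
C=eyes.calibration('top')
for n,x,y in [('A',175,295),('B',236,284),('C',173,365),('D',248,363),('v1',382,207),('v2',464,195)]:
    print(n,np.round(at_z(C,(180+x*.375,120+y*.375),.04 if n<'a' else .062),3))
p,R=tool();W=eyes.calibration('wrist');print(yaw(R),R.round(3).tolist())
o=-np.array(W['R']).T@W['t'];print('cam in tool',R.T@(o-p),'axes',(R.T@np.array(W['R']).T).round(3).tolist(),np.round(W['K'],0).tolist())
E
```

```text
A [0.505 0.284 0.04 ]
B [0.517 0.204 0.04 ]
C [0.414 0.287 0.04 ]
D [0.414 0.189 0.04 ]
v1 [0.611 0.011 0.062]
v2 [ 0.625 -0.096  0.062]
158.24039047049996 [[-0.929, 0.371, -0.0], [0.371, 0.929, -0.0], [0.0, -0.0, -1.0]]
cam in tool [ 0.07837494 -0.00089228 -0.16610852] axes [[0.0, -0.959, -0.284], [1.0, -0.0, 0.001], [-0.001, -0.284, 0.959]] [[308.0, 0.0, 320.0], [0.0, 308.0, 202.0], [0.0, 0.0, 1.0]]
```

Emit:
apply_moves(steps=[-0.88,-0.57,0,0,0,0,100,-0.88,-0.57,0,0,0,0,100,-0.88,-0.57,0,0,0,0,100,-0.88,-0.57,0,0,0,0,100,-0.88,-0.57,0,0,0,0,100,-0.88,-0.57,0,0,0,0,100,-0.88,-0.57,0,0,0,0,100,-0.88,-0.57,0,0,0,0,100,-0.88,-0.57,0,0,0,0,100,-0.88,-0.57,0,0,0,0,100,-0.88,-0.57,0,0,0,0,100,-0.88,-0.57,0,0,0,0,100])

```text
t: 1.55
tool_pos: [0.4413, 0.2479, 0.2189]
orientation: [0.593, 3.085, 0.001]
force: [-0.4, -0.5, 1.2]
opening: 0.0932
gripper_force: 0.0
```

Emit:
apply_moves(steps=[0,0,0,0,0,0,100,0,0,0,0,0,0,100])

```text
t: 1.72
tool_pos: [0.4413, 0.2481, 0.2187]
orientation: [0.598, 3.084, 0.0]
force: [0.7, 0.1, 0.1]
opening: 0.0928
gripper_force: 0.0
```

Run:
```python
from h import *
p,R=tool();print(p,yaw(R));W=eyes.calibration('wrist');snap('wrist','w1')
for n,z in [('blank1_mid',.02),('slotted1_mid',.02),('small1_mid',.012),('lever_grip',.07),('lever_pivot',.07),('vise_bed',.022),('vise',0),('tray',0)]:
    for r in eyes.place_of('wrist',n):
        print(n,round(r['conf'],2),np.round(r['xy'],1),np.round(at_z(W,r['xy'],z),4))
```

```text
[0.44132201 0.24807623 0.21873695] 158.050423175813
blank1_mid 0.85 [265.7 173.7] [0.4116 0.1887 0.02  ]
blank1_mid 0.71 [314.6 306.5] [0.6062 0.1728 0.02  ]
blank1_mid 0.63 [373. 272.] [0.5857 0.2652 0.02  ]
small1_mid 0.56 [420.2 111.8] [0.4129 0.3855 0.012 ]
vise_bed 0.92 [179.4 362.8] [ 0.623 -0.053  0.022]
vise 0.68 [188.2 348.2] [ 0.6181 -0.0448  0.    ]
```

View pics/w1.png

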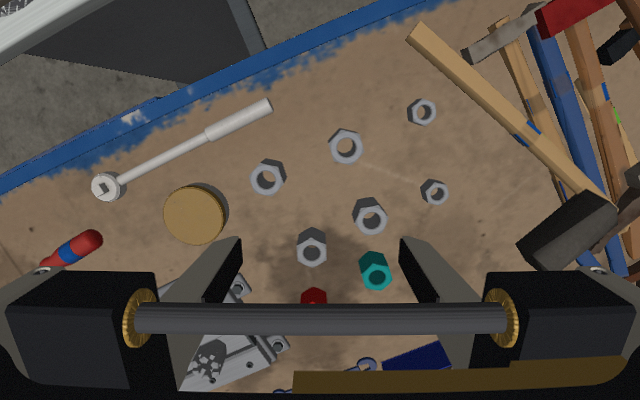

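Run:
```python
import cv2
im=cv2.imread('pics/w1.png')[120:280,235:405]
cv2.imwrite('pics/w1c.png',cv2.resize(im,(600,565),interpolation=cv2.INTER_CUBIC))
```

```text
(no output)
```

View pics/w1c.png

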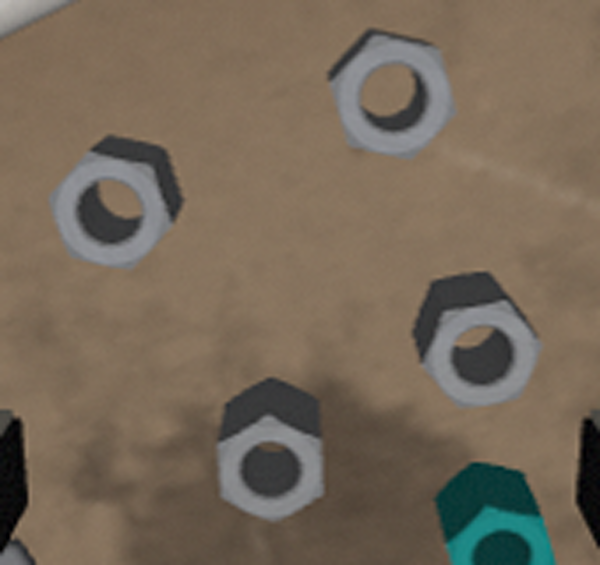

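Emit:
apply_moves(steps=[-0.74,-0.7,0,0,0,0,100,-0.74,-0.7,0,0,0,0,100,-0.74,-0.7,0,0,0,0,100,-0.74,-0.7,0,0,0,0,100,-0.74,-0.7,0,0,0,0,100,-0.74,-0.7,0,0,0,0,100,-0.74,-0.7,0,0,0,0,100,-0.74,-0.7,0,0,0,0,100,-0.74,-0.7,0,0,0,0,100,-0.74,-0.7,0,0,0,0,100,0,0,0,0,0,0,100,0,0,0,0,0,0,100])

```text
t: 3.17
tool_pos: [0.5691, -0.0291, 0.2183]
orientation: [-0.596, -3.084, -0.0]
force: [0.1, 0.6, -0.1]
opening: 0.0929
gripper_force: 0.0
```

Run:
```python
from h import *
p,R=tool();print(p,yaw(R));W=eyes.calibration('wrist');snap('wrist','w2')
for n,z in [('slotted1_mid',.042),('lever_grip',.07),('lever_pivot',.07),('vise_bed',.022),('vise',0),('tray',0)]:
    for r in eyes.place_of('wrist',n):
        print(n,round(r['conf'],2),np.round(r['xy'],1),np.round(at_z(W,r['xy'],z),4))
```

```text
[ 0.56906619 -0.02912815  0.21829188] 158.11084900738072
slotted1_mid 0.72 [288.4 245.7] [ 0.6275 -0.0947  0.042 ]
slotted1_mid 0.57 [320.  221.4] [ 0.6127 -0.0475  0.042 ]
slotted1_mid 0.3 [363.4  19.8] [0.4297 0.073  0.042 ]
lever_grip 0.75 [184.  181.9] [ 0.5088 -0.1604  0.07  ]
lever_grip 0.28 [567.1  25.7] [0.5078 0.2491 0.07  ]
lever_pivot 0.69 [285.  175.4] [ 0.5425 -0.0585  0.07  ]
vise_bed 0.57 [316.8 225.3] [ 0.6229 -0.0559  0.022 ]
vise_bed 0.51 [285.5 177. ] [ 0.5516 -0.0675  0.022 ]
vise_bed 0.39 [102.4 224.7] [ 0.5198 -0.3125  0.022 ]
vise 0.84 [323.4 214.3] [ 0.6195 -0.0453  0.    ]
vise 0.67 [105.8 220.4] [ 0.5177 -0.3233  0.    ]
tray 0.98 [103.5 223. ] [ 0.5197 -0.3285  0.    ]
```

View pics/w2.png

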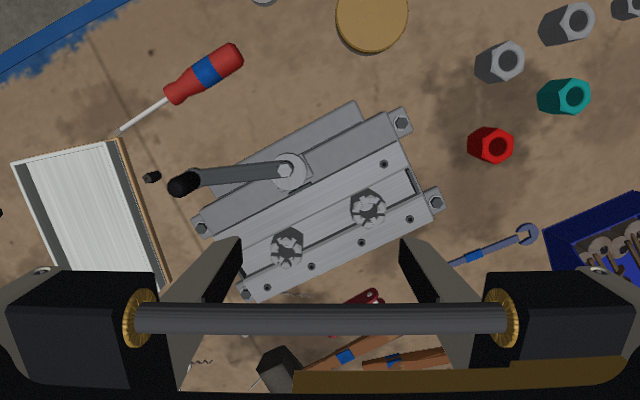

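Run:
```python
import cv2
im=cv2.imread('pics/w2.png')[130:310,230:450]
cv2.imwrite('pics/w2c.png',cv2.resize(im,None,fx=3.3,fy=3.3,interpolation=cv2.INTER_CUBIC))
```

```text
(no output)
```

View pics/w2c.png

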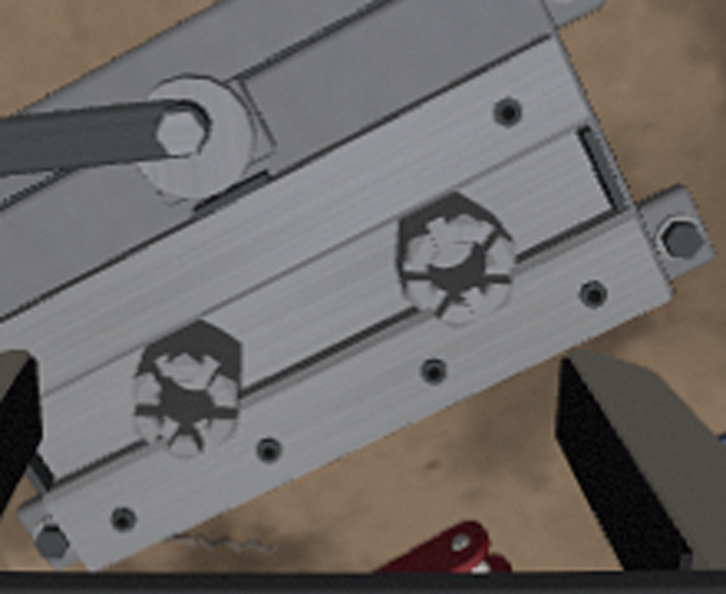

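```bash
cat > vf.py <<'E'
from h import *
# recorded wrist calibration for w2 (arm has not moved)
W=eyes.calibration('wrist')
P=lambda x,y,z:at_z(W,(230+x/3.3,130+y/3.3),z)
e1=P(670,295,.034);e2=P(95,570,.034);print('far edge',e1,e2,np.linalg.norm(e1-e2),'yaw',np.degrees(np.arctan2(-(e1-e2)[0],(e1-e2)[1])))
n1=P(457,268,.062);n2=P(187,402,.062);print('nuts',n1,n2,'yaw',np.degrees(np.arctan2(-(n1-n2)[0],(n1-n2)[1])))
a=P(52,490,.034);b=P(615,210,.034);print('fixed edge',a,b,np.degrees(np.arctan2(-(b-a)[0],(b-a)[1])))
a2=P(50,392,.034);b2=P(583,127,.034);print('moving edge',a2,b2,np.degrees(np.arctan2(-(b2-a2)[0],(b2-a2)[1])))
for z in (.06,.066,.07): print('pivot',z,P(183,130,z))
y=np.radians(np.degrees(np.arctan2(-(e1-e2)[0],(e1-e2)[1])));ux=np.array([np.cos(y),np.sin(y)]);uy=np.array([-np.sin(y),np.cos(y)])
m=(e1+e2)[:2]/2
for k,v in dict(far=m,n1=n1,n2=n2,fa=a,fb=b,ma=a2,mb=b2,piv=P(183,130,.066)).items(): print(k,v[:2]@ux,v[:2]@uy)
E
python3 vf.py
```

```text
far edge [0.66415949 0.08239634 0.034     ] [ 0.69238037 -0.16439077  0.034     ] 0.24839544487967255 yaw 6.523615927381278
nuts [0.61466125 0.01156438 0.062     ] [ 0.62643115 -0.09207608  0.062     ] yaw 6.479022065470161
fixed edge [ 0.65312157 -0.16455055  0.034     ] [0.62533758 0.07259497 0.034     ] 6.682316985840832
moving edge [ 0.61490292 -0.1468685   0.034     ] [0.59219122 0.07074549 0.034     ] 5.958213224569203
pivot 0.06 [ 0.53812775 -0.05540733  0.06      ]
pivot 0.066 [ 0.53734056 -0.05436476  0.066     ]
pivot 0.07 [ 0.53681576 -0.05366972  0.07      ]
far 0.6692204039716143 -0.11779186494755646
n1 0.6119952452280812 -0.05834383879382062
n2 0.6119140623615511 -0.16265045146150128
fa 0.6301976485114515 -0.23768802626478114
fb 0.6295362976094295 0.0010786141436024941
ma 0.5942353659973643 -0.21577833921078834
mb 0.5963944397727861 0.003006959922510008
piv 0.5276848069841675 -0.11506148614131108
```

Emit:
apply_moves(steps=[0,0,0,0,0,0.27,100,0,-0.952,0.6,0,0,0,100,0,-0.952,0.6,0,0,0,100,0,-0.952,0.6,0,0,0,100,0,-0.952,0.6,0,0,0,100,0,-0.952,0.6,0,0,0,80,0,0,0.8,0,0,0,70,0,0,0.8,0,0,0,60,0,0,0.8,0,0,0,55])

```text
t: 4.27
tool_pos: [0.5122, -0.1594, 0.0561]
orientation: [0.637, 3.075, -0.0]
force: [1.1, 0.6, -0.5]
opening: 0.0706
gripper_force: 0.0
```

Emit:
apply_moves(steps=[0,0,0,0,0,0,45,0,0,0,0,0,0,0,0,0,0,0,0,0,0,0,0,0,0,0,0,0,0,0,0,0,0,0,0,0,0,0,0,0,0,0], grip_force=12)

```text
t: 4.77
tool_pos: [0.5133, -0.1595, 0.0582]
orientation: [0.636, 3.074, -0.001]
force: [0.3, 0.4, -0.3]
opening: 0.031
gripper_force: 0.0
```

Run:
```python
from h import *
p,R=tool();s=robot.read_state();print(p,yaw(R),s['force'],s['opening'],s['gripper_force'],s['q'])
```

```text
[ 0.51331376 -0.15945308  0.05819523] 156.63739078345492 [ 0.25222776  0.37720095 -0.34076204] 0.03104582226451907 0.0 [-3.96567113e-01  9.89025939e-02  1.82614951e+00 -2.47072886e-05
  1.21401668e+00 -1.55960039e+00]
```

Emit:
apply_moves(steps=[0,0,0,0,0,0,0,0,0,0,0,0,0,0,0,0,0,0,0,0,0])

```text
t: 5.02
tool_pos: [0.5124, -0.1607, 0.0576]
orientation: [0.637, 3.075, -0.004]
force: [-3.9, -5.7, 4.0]
opening: 0.0218
gripper_force: 12.0
```

Run:
```python
from h import *
p,R=tool();s=robot.read_state();print(p,yaw(R),s['force'],s['opening'],s['gripper_force'])
piv=np.array([.5374,-.0568]);d=p[:2]-piv;print(np.hypot(*d),np.degrees(np.arctan2(d[1],d[0]))%360)
a=yaw(R);th0=np.degrees(np.arctan2(d[1],d[0]))%360
ph=np.radians(np.linspace(th0,186.0,13)-a);r=3.5
x=r*np.cos(ph);y=-r*np.sin(ph)
print(np.c_[np.diff(x),np.diff(y)].round(2).tolist())
```

```text
[ 0.51235562 -0.16071618  0.05762224] 156.60984589325122 [-3.91325143 -5.66778379  3.99618658] 0.021825979397149763 12.000146359205246
0.10689149823008358 256.44980235829684
[[0.36, -0.04], [0.36, -0.01], [0.36, 0.03], [0.35, 0.07], [0.34, 0.1], [0.33, 0.14], [0.32, 0.17], [0.3, 0.2], [0.27, 0.23], [0.25, 0.26], [0.22, 0.28], [0.19, 0.3]]
```

Emit:
apply_moves(steps=[0.36,-0.04,0,0,0,0,0,0.36,-0.01,0,0,0,0,0,0.36,0.03,0,0,0,0,0,0.35,0.07,0,0,0,0,0,0.34,0.1,0,0,0,0,0,0.33,0.14,0,0,0,0,0,0.32,0.17,0,0,0,0,0,0.3,0.2,0,0,0,0,0,0.27,0.23,0,0,0,0,0,0.25,0.26,0,0,0,0,0,0.22,0.28,0,0,0,0,0,0.19,0.3,0,0,0,0,0], grip_force=20)

```text
t: 6.02
tool_pos: [0.4284, -0.0702, 0.0568]
orientation: [-0.637, -3.069, 0.008]
force: [-18.9, -9.5, 14.5]
opening: 0.0216
gripper_force: 20.0
```

Run:
```python
from h import *
p,R=tool();s=robot.read_state();print(p,yaw(R),s['force'],s['opening'],s['gripper_force'])
piv=np.array([.5374,-.0568]);d=p[:2]-piv;print(np.hypot(*d),np.degrees(np.arctan2(d[1],d[0]))%360)
```

```text
[ 0.42838006 -0.0701606   0.05682293] 156.5503258539613 [-18.86457531  -9.50885126  14.54009552] 0.021585264624608427 20.038400888442993
0.10983557709047012 186.98686567178132
```

Emit:
apply_moves(steps=[0,0,0,0,0,0,50,0,0,0,0,0,0,60,0,0,0,0,0,0,60,0,0,-0.9,0,0,0,60,0,0,-0.9,0,0,0,60,-0.75,0.6,-0.9,0,0,0,60,-0.75,0.6,-0.5,0,0,0,60,-0.75,0.6,0,0,0,0,60,-0.75,0.6,0,0,0,0,60,-0.75,0.6,0,0,0,0,60,0,0,0,0,0,0,60])

```text
t: 6.93
tool_pos: [0.5749, -0.0289, 0.1517]
orientation: [0.635, 3.076, 0.002]
force: [0.2, -0.5, -0.2]
opening: 0.056
gripper_force: 0.0
```

Run:
```python
from h import *
p,R=tool();print(p,yaw(R),robot.read_state()['force']);W=eyes.calibration('wrist');im=snap('wrist','w3')
for n,z in [('slotted1_mid',.042),('lever_grip',.07),('lever_pivot',.07),('vise_bed',.022)]:
    for r in eyes.place_of('wrist',n):
        print(n,round(r['conf'],2),np.round(r['xy'],1),np.round(at_z(W,r['xy'],z),4))
cv2.imwrite('pics/w3c.png',cv2.resize(im[60:310,200:450,::-1],None,fx=2.4,fy=2.4,interpolation=cv2.INTER_CUBIC))
O=np.array([.6214,-.0472]);y=np.radians(6.5);ux=np.array([np.cos(y),np.sin(y)]);uy=np.array([-np.sin(y),np.cos(y)])
for q in [(18,125,34),(18,-125,34),(-21.2,0,34),(0,50,62),(0,-55,62),(-84.5,0,66)]:
    uv=proj(W,np.r_[O+ux*q[0]/1e3+uy*q[1]/1e3,q[2]/1e3]);print(q,(uv-[200,60])*2.4)
```

```text
[ 0.57488267 -0.02894673  0.15169718] 156.67252954441088 [ 0.19709621 -0.54096073 -0.16114498]
slotted1_mid 0.69 [279.9 269.7] [ 0.6273 -0.096   0.042 ]
lever_grip 0.81 [195.9  64.9] [ 0.4344 -0.0709  0.07  ]
lever_grip 0.65 [279.5 267.7] [ 0.6126 -0.0856  0.07  ]
lever_pivot 0.87 [266.6 186.3] [ 0.5405 -0.063   0.07  ]
vise_bed 0.87 [319.6 241. ] [ 0.6224 -0.0505  0.022 ]
(18, 125, 34) [584.78541566 334.05411919]
(18, -125, 34) [ 72.79073613 598.61474954]
(-21.2, 0, 34) [267.76852186 400.04412053]
(0, 50, 62) [410.62876103 410.88580755]
(0, -55, 62) [172.50982874 534.42549818]
(-84.5, 0, 66) [173.87763487 285.80810631]
```

View pics/w3c.png

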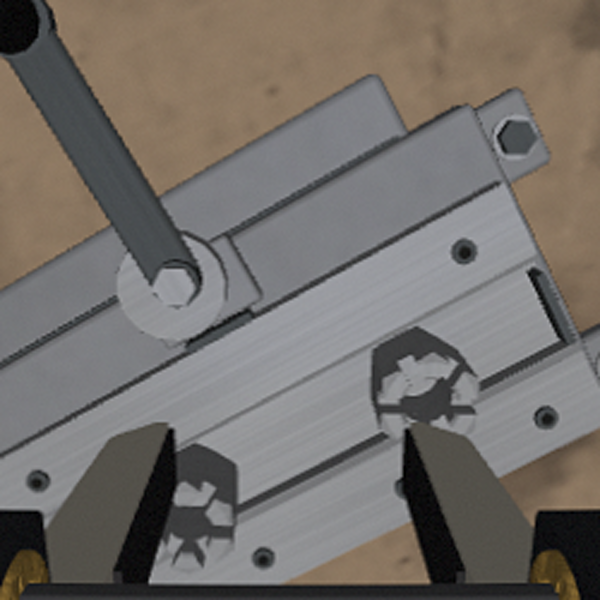

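```bash
cat >> h.py <<'E'
O=np.array([.6214,-.0472]);VY=6.5
_y=np.radians(VY);ux=np.array([np.cos(_y),np.sin(_y)]);uy=np.array([-np.sin(_y),np.cos(_y)])
def V(x,y,z): return np.r_[O+ux*x/1e3+uy*y/1e3,z]
E
python3 - <<'E'
from h import *
p,R=tool();W=eyes.calibration('wrist')
n=at_z(W,(200+427/2.4,60+395/2.4),.062);print(n,(n[:2]-O)@ux,(n[:2]-O)@uy)
n2=at_z(W,(200+200/2.4,60+520/2.4),.062);print(n2,(n2[:2]-O)@ux,(n2[:2]-O)@uy)
go(p,R,[.6145,.0125,.039],156.5)
E
```

```text
[0.6084041 0.0086924 0.062    ] -0.006585157802211432 0.05700429731643243
[ 0.62220892 -0.09110325  0.062     ] -0.004166265262146169 -0.04371260204642685
turn az 0.02  then dx -0.769 dy 1.894 dz 3.789
```

Emit:
apply_moves(steps=[-0.26,0.6,0.5,0,0,0,65,-0.26,0.6,0.5,0,0,0,65,-0.26,0.6,0.5,0,0,0,65,0,0,0.76,0,0,0,65,0,0,0.76,0,0,0,65,0,0,0.75,0,0,0,65,0,0,0,0,0,0,40,0,0,0,0,0,0,0,0,0,0,0,0,0,0,0,0,0,0,0,0,0,0,0,0,0,0,0,0], grip_force=35)

```text
t: 8.1
tool_pos: [0.6157, 0.0099, 0.042]
orientation: [0.636, 3.073, 0.001]
force: [-1.0, -0.2, 4.6]
opening: 0.036
gripper_force: 35.0
```

Run:
```python
from h import *
p,R=tool();s=robot.read_state();print(p,yaw(R),s['force'],s['opening'],s['gripper_force'],s['wrist_torque'])
print((p[:2]-O)@ux,(p[:2]-O)@uy)
```

```text
[0.61566861 0.00989131 0.04202179] 156.60383252597296 [-0.97637598 -0.21795152  4.62081452] 0.03596129707500825 35.00137746334076 [-0.04396638  0.22021956  0.00455921]
0.0007683757311790942 0.05737313483922241
```

Emit:
apply_moves(steps=[0,0,-0.5,0,0,0,0,0,0,-0.8,0,0,0,0,0,0,-0.9,0,0,0,0,0,0,-0.9,0,0,0,0])

```text
t: 8.43
tool_pos: [0.6137, 0.0101, 0.1337]
orientation: [-0.637, -3.076, 0.0]
force: [0.4, -0.5, -2.1]
opening: 0.0353
gripper_force: 35.0
```

Emit:
apply_moves(steps=[-0.25,-0.95,0,0,0,0,0,-0.25,-0.95,0,0,0,0,0,-0.25,-0.95,0,0,0,0,0,-0.25,-0.95,0,0,0,0,0,-0.25,-0.95,0,0,0,0,0,-0.25,-0.95,0,0,0,0,0,-0.25,-0.95,0,0,0,0,0,-0.25,-0.95,0,0,0,0,0,-0.25,-0.95,0,0,0,0,0,-0.25,-0.95,0,0,0,0,0,-0.25,-0.95,0,0,0,0,0,-0.25,-0.95,0,0,0,0,0])

```text
t: 9.43
tool_pos: [0.5607, -0.341, 0.1333]
orientation: [0.637, 3.076, -0.0]
force: [0.3, 0.2, -2.8]
opening: 0.0355
gripper_force: 35.0
```

Run:
```python
from h import *
p,R=tool();s=robot.read_state();print(p,yaw(R),s['force'],s['opening'],s['gripper_force'])
W=eyes.calibration('wrist');im=snap('wrist','w4')
for n,z in [('slotted1_mid',.1),('tray',0)]:
    for r in eyes.place_of('wrist',n):
        print(n,round(r['conf'],2),np.round(r['xy'],1),np.round(at_z(W,r['xy'],z),4))
```

```text
[ 0.56072228 -0.34097536  0.13327664] 156.61427949699717 [ 0.26310044  0.16790824 -2.7984066 ] 0.03547986857842593 34.998902678489685
slotted1_mid 0.62 [604.  161.9] [ 0.5937 -0.1451  0.1   ]
tray 0.89 [313.9 146.9] [ 0.5172 -0.3294  0.    ]
tray 0.48 [317.  252.5] [ 0.6208 -0.3712  0.    ]
```

View pics/w4.png

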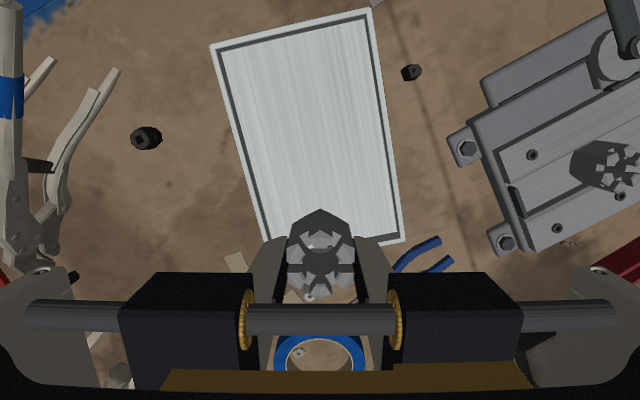

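Emit:
apply_moves(steps=[0,0,0.9,0,0,0,0,0,0,0.9,0,0,0,0,0,0,0.9,0,0,0,0,0,0,0.4,0,0,0,0,0,0,0.17,0,0,0,0,0,0,0,0,0,0,0])

```text
t: 10.08
tool_pos: [0.5613, -0.3384, 0.0346]
orientation: [-0.635, -3.076, -0.001]
force: [-0.6, -0.5, -1.6]
opening: 0.0355
gripper_force: 35.0
```

Emit:
apply_moves(steps=[0,0,0,0,0,0,45,0,0,0,0,0,0,55,0,0,0,0,0,0,60,0,0,-0.7,0,0,0,65,0,0,-0.9,0,0,0,65,0,0,-0.9,0,0,0,65,0,0.95,-0.6,0,0,0,65,0,0.95,0,0,0,0,65,0,0.95,0,0,0,0,65,0,0.95,0,0,0,0,65,0,0.95,0,0,0,0,65,0,0,0,0,0,0,65])

```text
t: 11.08
tool_pos: [0.6199, -0.2038, 0.1286]
orientation: [0.63, 3.076, 0.003]
force: [0.1, 0.4, -0.3]
opening: 0.0602
gripper_force: 0.0
```

Run:
```python
from h import *
p,R=tool();s=robot.read_state();print(p,yaw(R),s['force'],s['opening'])
W=eyes.calibration('wrist');im=snap('wrist','w5')
for n,z in [('slotted1_mid',.042),('slotted1_mid',.034)]:
    for r in eyes.place_of('wrist',n):
        print(n,round(r['conf'],2),np.round(r['xy'],1),np.round(at_z(W,r['xy'],z),4))
go(p,R,V(-1,-47.5,.042),156.5)
```

```text
[ 0.61986935 -0.20383771  0.12855672] 156.83577844438955 [ 0.11199644  0.44231026 -0.29422051] 0.06024752716399844
slotted1_mid 0.82 [442.8 164. ] [ 0.6268 -0.0961  0.042 ]
slotted1_mid 0.44 [154.8 200.6] [ 0.5593 -0.3342  0.042 ]
slotted1_mid 0.82 [442.8 164. ] [ 0.6293 -0.0936  0.034 ]
slotted1_mid 0.44 [154.8 200.6] [ 0.5597 -0.3393  0.034 ]
turn az 0.06  then dx 1.272 dy 3.421 dz 2.885
```

View pics/w5.png

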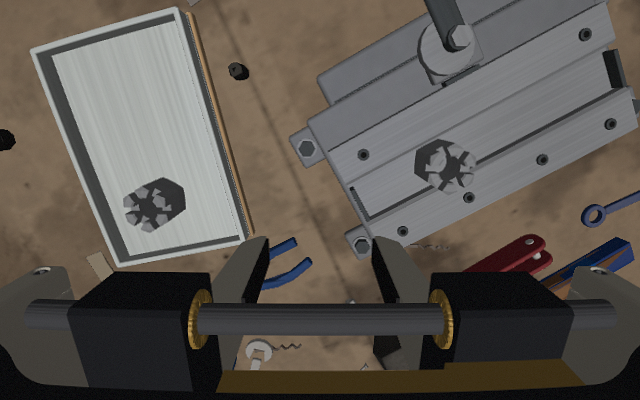

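Emit:
apply_moves(steps=[0.31,0.85,0,0,0,0.06,65,0.31,0.85,0,0,0,0,65,0.31,0.85,0,0,0,0,65,0.31,0.85,0,0,0,0,65,0,0,0.9,0,0,0,65,0,0,0.9,0,0,0,65,0,0,0.75,0,0,0,65,0,0,0.37,0,0,0,65,0,0,0,0,0,0,45,0,0,0,0,0,0,0,0,0,0,0,0,0,0,0,0,0,0,0,0,0])

```text
t: 12.23
tool_pos: [0.626, -0.1011, 0.0421]
orientation: [0.646, 3.071, -0.0]
force: [0.2, 1.2, -0.9]
opening: 0.0378
gripper_force: 0.1
```

Emit:
apply_moves(steps=[0,0,0,0,0,0,0,0,0,0,0,0,0,0])

```text
t: 12.4
tool_pos: [0.626, -0.101, 0.042]
orientation: [0.646, 3.071, -0.001]
force: [0.4, -0.9, 5.8]
opening: 0.0357
gripper_force: 35.0
```

Run:
```python
from h import *
p,R=tool();s=robot.read_state();print(p,yaw(R),s['force'],s['opening'],s['gripper_force'])
print((p[:2]-O)@ux,(p[:2]-O)@uy)
go(p,R,[.4815,-.324,.135],156.5)
```

```text
[ 0.6260288  -0.10095218  0.04204972] 156.25301579778733 [ 0.36992754 -0.87765887  5.7627897 ] 0.03572001686326491 35.00173330307007
-0.0014858782820192317 -0.05393064698926948
turn az -0.04  then dx 1.453 dy -8.739 dz -3.098
```

Emit:
apply_moves(steps=[0,0,-0.6,0,0,0,0,0,0,-0.9,0,0,0,0,0,0,-0.9,0,0,0,0,0.16,-0.97,-0.7,0,0,0,0,0.16,-0.97,0,0,0,0,0,0.16,-0.97,0,0,0,0,0,0.16,-0.97,0,0,0,0,0,0.16,-0.97,0,0,0,0,0,0.16,-0.97,0,0,0,0,0,0.16,-0.97,0,0,0,0,0,0.16,-0.97,0,0,0,0,0,0.16,-0.97,0,0,0,0,0])

```text
t: 13.4
tool_pos: [0.4784, -0.3236, 0.1329]
orientation: [-0.646, -3.074, -0.0]
force: [0.2, 0.1, -2.9]
opening: 0.0356
gripper_force: 35.0
```

Emit:
apply_moves(steps=[0,0,0.9,0,0,0,0,0,0,0.9,0,0,0,0,0,0,0.9,0,0,0,0,0,0,0.45,0,0,0,0,0,0,0.15,0,0,0,0,0,0,0,0,0,0,0])

```text
t: 13.9
tool_pos: [0.4793, -0.3224, 0.0337]
orientation: [-0.646, -3.073, -0.001]
force: [-0.5, -0.2, -2.7]
opening: 0.0356
gripper_force: 35.0
```

Emit:
apply_moves(steps=[0,0,0,0,0,0,45,0,0,0,0,0,0,55,0,0,0,0,0,0,60,0,0,-0.7,0,0,0,65,0,0,-0.9,0,0,0,65,0,0,-0.9,0,0,0,65,0.48,0.91,-0.9,0,0,0,65,0.48,0.91,-0.9,0,0,0,65,0.48,0.91,-0.6,0,0,0,65,0.48,0.91,0,0,0,0,65,0.48,0.91,0,0,0,0,65,0.48,0.91,0,0,0,0,65])

```text
t: 14.9
tool_pos: [0.4667, -0.1368, 0.1823]
orientation: [0.646, 3.072, -0.001]
force: [0.8, 0.6, -0.3]
opening: 0.0606
gripper_force: 0.0
```

Emit:
apply_moves(steps=[0.48,0.91,0,0,0,0,65,0.48,0.91,0,0,0,0,65,0.48,0.91,0,0,0,0,65,0.48,0.91,0,0,0,0,65,0.48,0.91,0,0,0,0,65,0.48,0.91,0,0,0,0,65,0.48,0.91,0,0,0,0,65,0.48,0.91,0,0,0,0,65,0.48,0.91,0,0,0,0,65,0.48,0.91,0,0,0,0,65,0.48,0.91,0,0,0,0,65,0,0,0,0,0,0,65])

```text
t: 15.9
tool_pos: [0.4417, 0.2053, 0.1817]
orientation: [0.64, 3.075, 0.004]
force: [0.1, 0.2, 0.5]
opening: 0.0607
gripper_force: 0.0
```

Run:
```python
from h import *
p,R=tool();s=robot.read_state();print(p,yaw(R))
W=eyes.calibration('wrist');im=snap('wrist','w6')
for n,z in [('blank1_mid',.02),('small1_mid',.012)]:
    for r in eyes.place_of('wrist',n):
        print(n,round(r['conf'],2),np.round(r['xy'],1),np.round(at_z(W,r['xy'],z),4))
```

```text
[0.44169962 0.20531678 0.18169504] 156.47456832170715
blank1_mid 0.97 [297.6 168.6] [0.4152 0.1903 0.02  ]
blank1_mid 0.89 [413.  273.2] [0.5859 0.2643 0.02  ]
blank1_mid 0.61 [351.6 311.7] [0.6064 0.1765 0.02  ]
blank1_mid 0.55 [ 64.1 269.2] [ 0.4122 -0.1272  0.02  ]
small1_mid 0.69 [465.9  91.8] [0.4121 0.3846 0.012 ]
```

View pics/w6.png

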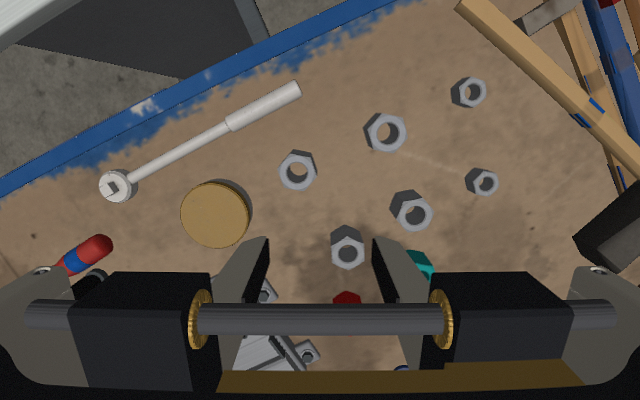

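```bash
cat >> h.py <<'E'
def nuts(im,W,ztop=.04):
    "bright grey top faces -> list of (center xyz, flat-normal yaw mod 60 deg, amplitude, mean diam mm)"
    hsv=cv2.cvtColor(im,cv2.COLOR_RGB2HSV)
    m=((hsv[...,2]>110)&(im[...,2].astype(int)>im[...,0].astype(int)-2)&(hsv[...,1]<60)).astype(np.uint8)
    m[270:]=0
    out=[]
    n,lab,st,_=cv2.connectedComponentsWithStats(m,connectivity=4)
    for i in range(1,n):
        if st[i,4]<150 or st[i,4]>6000: continue
        cs,_=cv2.findContours(cv2.resize((lab==i).astype(np.uint8)*255,None,fx=1,fy=1),cv2.RETR_EXTERNAL,cv2.CHAIN_APPROX_NONE)
        h=cv2.convexHull(max(cs,key=len))[:,0].astype(float)
        P=np.array([at_z(W,q,ztop)[:2] for q in h])*1e3
        (c,wh,_)=cv2.minAreaRect(P.astype(np.float32))
        if not(28<min(wh) and max(wh)<50): continue
        M=cv2.moments(P.astype(np.float32).reshape(-1,1,2));c=np.array([M['m10'],M['m01']])/M['m00']
        th=np.radians(np.arange(0,180,1.));w=np.array([np.ptp(P@[np.cos(t),np.sin(t)]) for t in th])
        f=np.sum(w*np.exp(-6j*th))*2/len(th)   # w minimal at flats
        y=np.degrees(np.angle(-f))/-6*-1
        y=(-np.degrees(np.angle(-np.conj(f)))/6)%60
        out.append((np.r_[c/1e3,ztop],y,abs(f),w.mean()))
    return out
E
python3 - <<'E'
from h import *
im=cv2.imread('pics/w6.png')[:,:,::-1].copy();W=eyes.calibration('wrist')
for c,y,a,d in nuts(im,W): print(c.round(4),round(y,1),round(a,2),round(d,1),proj(W,c).round())
E
```

```text
[0.4161 0.2835 0.04  ] 35.0 1.77 37.7 [387. 133.]
[0.4158 0.1857 0.04  ] 35.3 1.72 37.6 [297. 172.]
[0.5076 0.2811 0.04  ] 12.1 1.61 37.6 [415. 215.]
[0.5196 0.1987 0.04  ] 48.7 1.78 37.8 [347. 253.]
```

```bash
sed -i "/y=np.degrees(np.angle(-f))/d; s|y=(-np.degrees(np.angle(-np.conj(f)))/6)%60|y=(-np.degrees(np.angle(-f))/6)%60|" h.py
python3 - <<'E'
from h import *
im=cv2.imread('pics/w6.png')[:,:,::-1].copy();W=eyes.calibration('wrist');p,R=tool()
for c,y,a,d in nuts(im,W): print(c.round(4),round(y,1),round(a,2),round(d,1)); tx=min([y+90+60*k for k in range(3)],key=lambda t:abs(t-156.5)); print(tx);go(p,R,[c[0],c[1],.018],tx)
E
```

```text
[0.4161 0.2835 0.04  ] 25.0 1.77 37.7
175.03068993727362
turn az -3.12  then dx 1.111 dy 2.674 dz 5.440
[0.4158 0.1857 0.04  ] 24.7 1.72 37.6
174.70291990038325
turn az -3.06  then dx 0.835 dy -0.580 dz 5.440
[0.5076 0.2811 0.04  ] 47.9 1.61 37.6
137.85130170638533
turn az 3.08  then dx 0.183 dy 3.447 dz 5.440
[0.5196 0.1987 0.04  ] 11.3 1.78 37.8
161.30131703101208
turn az -0.83  then dx -2.462 dy 0.763 dz 5.440
```

Emit:
apply_moves(steps=[0,0,0.6,0,0,-0.765,65,0,0,0.6,0,0,-0.765,65,0,0,0.6,0,0,-0.765,65,0,0,0.6,0,0,-0.765,65,0.42,-0.29,0,0,0,0,65,0.42,-0.29,0,0,0,0,65,0,0,0.9,0,0,0,65,0,0,0.9,0,0,0,65,0,0,0.8,0,0,0,65,0,0,0.44,0,0,0,65,0,0,0,0,0,0,45,0,0,0,0,0,0,0])

```text
t: 17.05
tool_pos: [0.4152, 0.1845, 0.0174]
orientation: [-0.15, -3.137, 0.001]
force: [-0.2, 0.1, 0.4]
opening: 0.0513
gripper_force: 0.0
```

Emit:
apply_moves(steps=[0,0,0,0,0,0,0,0,0,0,0,0,0,0,0,0,0,0,0,0,0,0,0,0,0,0,0,0])

```text
t: 17.38
tool_pos: [0.417, 0.186, 0.0193]
orientation: [0.147, 3.135, 0.001]
force: [0.2, -2.3, 6.6]
opening: 0.0357
gripper_force: 35.0
```

Run:
```python
from h import *
p,R=tool();s=robot.read_state();print(p,yaw(R),s['force'],s['opening'],s['gripper_force'])
```

```text
[0.41704917 0.18601035 0.01929031] 174.61940521306377 [ 0.23518057 -2.25588746  6.55209016] 0.035668734198299176 35.00260055065155
```

Emit:
apply_moves(steps=[0,0,-0.7,0,0,0,0,0,0,-0.8,0,0,0.5,0,0,0,-0.8,0,0,1,0,0,0,-0.8,0,0,1,0,0,0,-0.8,0,0,1,0,0,0,0,0,0,1,0,0,0,0,0,0,1,0,0,0,0,0,0,1,0,0,0,0,0,0,1,0,0,0,0,0,0,1,0,0,0,0,0,0,1,0,0,0,0,0,0,1,0])

```text
t: 18.38
tool_pos: [0.4152, 0.1857, 0.1346]
orientation: [-1.772, -2.594, 0.001]
force: [0.8, -0.1, -2.7]
opening: 0.0359
gripper_force: 35.0
```

Emit:
apply_moves(steps=[0,0,0,0,0,1,0,0,0,0,0,0,1,0,0,0,0,0,0,0.52,0,0,0,0,0,0,0,0,0,0,0,0,0,0,0])

```text
t: 18.8
tool_pos: [0.4153, 0.1857, 0.1346]
orientation: [-2.089, -2.346, 0.0]
force: [-0.1, -0.1, -3.5]
opening: 0.036
gripper_force: 35.0
```

Run:
```python
from h import *
p,R=tool();s=robot.read_state();print(p,yaw(R),s['force'],s['opening'],s['gripper_force'],s['q'].round(2))
go(p,R,V(-1.6,-75,.10),96.5)
```

```text
[0.41532023 0.18571794 0.13456855] 96.62760734799843 [-0.10571707 -0.05101577 -3.49055542] 0.03602773107098095 34.999664425849915 [ 0.31 -0.22  1.98 -0.    1.38  0.19]
turn az 0.02  then dx -10.992 dy 5.893 dz 1.152
```

Emit:
apply_moves(steps=[-0.916,0.491,0,0,0,0,0,-0.916,0.491,0,0,0,0,0,-0.916,0.491,0,0,0,0,0,-0.916,0.491,0,0,0,0,0,-0.916,0.491,0,0,0,0,0,-0.916,0.491,0,0,0,0,0,-0.916,0.491,0,0,0,0,0,-0.916,0.491,0,0,0,0,0,-0.916,0.491,0,0,0,0,0,-0.916,0.491,0,0,0,0,0,-0.916,0.491,0,0,0,0,0,-0.916,0.491,0,0,0,0,0])

```text
t: 19.8
tool_pos: [0.629, -0.1233, 0.1343]
orientation: [-2.089, -2.346, 0.0]
force: [0.2, -0.1, -1.7]
opening: 0.0356
gripper_force: 35.0
```

Emit:
apply_moves(steps=[0,0,0.6,0,0,0,0,0,0,0.55,0,0,0,0,0,0,0,0,0,0,0,0,0,0,0,0,0,0])

```text
t: 20.13
tool_pos: [0.6271, -0.1215, 0.0985]
orientation: [-2.088, -2.343, 0.003]
force: [0.5, 0.0, -1.8]
opening: 0.0358
gripper_force: 35.0
```

Run:
```python
from h import *
p,R=tool();s=robot.read_state();print(p,yaw(R),s['force'],s['opening'],s['gripper_force'])
go(p,R,V(-1.6,-75,.041),96.5)
W=eyes.calibration('wrist');im=snap('wrist','w7')
for q in [(18,120,34),(18,-120,34),(-21.2,120,34),(-21.2,-120,34),(18,0,34),(-21.2,0,34)]: print(q,proj(W,V(*q[:2],q[2]/1e3)).round(1))
```

```text
[ 0.62707225 -0.12150877  0.09850549] 96.58095924153213 [ 0.48325898  0.00737413 -1.84804401] 0.03578549715914587 34.99938368797302
turn az 0.01  then dx -0.018 dy 0.039 dz 1.917
(18, 120, 34) [352.9 -74.9]
(18, -120, 34) [344.8 265.4]
(-21.2, 120, 34) [291.6 -75. ]
(-21.2, -120, 34) [297.8 265.3]
(18, 0, 34) [348.8 116.2]
(-21.2, 0, 34) [294.7 116.1]
```

View pics/w7.png

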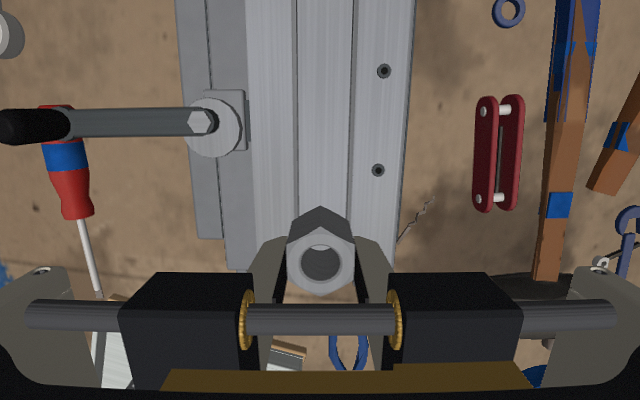

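Run:
```python
import cv2,numpy as np
from h import *
im=cv2.imread('pics/w7.png',0).astype(int)
for r0 in (20,80,140,180):
    pr=im[r0:r0+12,285:370].mean(0).round().astype(int);print(r0,pr.tolist())
W=eyes.calibration('wrist')
for r in (26,86,146,186):
    for y in np.arange(-110,110,1):
        a=proj(W,V(-21.2,y,.034))
        if abs(a[1]-r)<1.3: print(r,y,a.round(1),proj(W,V(18,y,.034)).round(1),proj(W,V(-24.2,y,.034))[0].round(1),proj(W,V(21,y,.034))[0].round(1),'bed',proj(W,V(-21.2,y,.022))[0].round(1),proj(W,V(18,y,.022))[0].round(1));break
```

```text
20 [152, 151, 152, 154, 154, 152, 136, 119, 123, 123, 127, 68, 109, 148, 146, 142, 141, 144, 144, 143, 143, 146, 149, 150, 149, 147, 145, 146, 147, 148, 150, 147, 144, 142, 143, 144, 144, 144, 144, 143, 144, 148, 150, 149, 144, 145, 146, 146, 146, 144, 145, 145, 144, 145, 149, 150, 148, 148, 146, 145, 144, 146, 146, 144, 143, 147, 149, 55, 96, 113, 108, 107, 110, 138, 142, 143, 144, 143, 142, 146, 148, 150, 149, 148, 146]
80 [156, 154, 153, 155, 156, 157, 154, 130, 119, 122, 124, 114, 82, 142, 148, 145, 143, 148, 151, 152, 149, 150, 151, 152, 151, 150, 149, 149, 151, 152, 149, 146, 145, 145, 146, 145, 145, 146, 146, 146, 150, 154, 152, 148, 147, 149, 150, 148, 147, 148, 151, 151, 151, 153, 152, 151, 151, 149, 148, 147, 149, 151, 151, 151, 145, 88, 95, 113, 111, 109, 116, 140, 147, 151, 152, 150, 149, 150, 151, 151, 152, 150, 150, 149, 152]
140 [152, 153, 152, 152, 152, 151, 153, 147, 122, 116, 118, 115, 95, 114, 152, 151, 150, 153, 156, 157, 156, 156, 154, 153, 156, 156, 154, 154, 156, 154, 151, 152, 154, 155, 153, 152, 151, 152, 153, 155, 158, 157, 155, 153, 152, 154, 153, 151, 154,
[... 160 characters left out ...]
156, 156, 153, 152]
180 [148, 149, 150, 151, 150, 148, 147, 149, 136, 113, 114, 119, 100, 105, 148, 154, 153, 153, 154, 155, 157, 156, 154, 155, 156, 156, 154, 154, 156, 156, 154, 155, 157, 157, 155, 152, 153, 156, 157, 159, 159, 157, 156, 154, 155, 157, 155, 155, 156, 156, 156, 156, 157, 156, 157, 156, 153, 155, 159, 160, 159, 132, 87, 105, 120, 117, 119, 139, 154, 154, 156, 158, 157, 155, 154, 155, 156, 155, 154, 155, 156, 154, 153, 155, 157]
26 59 [291.6  27.2] [349.   27.2] 287.2 353.3 bed 293.1 347.5
86 20 [292.7  86.8] [347.7  86.9] 288.5 351.9 bed 294.1 346.3
146 -22 [293.9 146. ] [346.3 146.1] 289.9 350.3 bed 295.1 345.1
186 -53 [294.7 186.4] [345.3 186.4] 290.9 349.2 bed 295.9 344.2
```

Run:
```python
from h import *
W=eyes.calibration('wrist');p,R=tool()
im=cv2.imread('pics/w7.png')[:,:,::-1].copy()
g=cv2.cvtColor(im,cv2.COLOR_RGB2GRAY).astype(int)
for r in (255,262,270): print(r,g[r,275:365].tolist())
for dz in (.021,): 
    for dy in (-.018,0,.018): print(dy,proj(W,p+R@np.array([0,dy,-dz])))
```

```text
255 [82, 80, 82, 81, 81, 81, 83, 70, 21, 7, 23, 91, 135, 135, 142, 142, 143, 142, 142, 143, 144, 144, 146, 145, 142, 128, 118, 99, 55, 60, 61, 62, 61, 65, 62, 64, 65, 62, 62, 64, 65, 64, 61, 61, 63, 61, 62, 61, 61, 61, 62, 63, 63, 61, 61, 61, 61, 61, 63, 62, 58, 59, 62, 93, 113, 130, 146, 142, 141, 140, 140, 141, 141, 142, 140, 142, 142, 137, 138, 104, 23, 10, 30, 67, 83, 81, 81, 82, 84, 83]
262 [82, 81, 81, 81, 84, 77, 53, 14, 10, 11, 10, 82, 139, 142, 143, 142, 142, 141, 142, 143, 142, 144, 143, 132, 120, 105, 67, 59, 63, 63, 62, 58, 61, 65, 63, 64, 60, 62, 64, 65, 61, 63, 66, 63, 63, 61, 62, 64, 61, 63, 64, 63, 64, 60, 61, 60, 62, 62, 60, 61, 62, 59, 58, 57, 61, 94, 113, 127, 142, 139, 140, 139, 140, 142, 142, 143, 143, 143, 140, 99, 3, 12, 10, 17, 31, 68, 82, 83, 80, 80]
270 [81, 80, 82, 76, 38, 11, 12, 12, 12, 16, 12, 59, 114, 135, 143, 143, 141, 141, 140, 142, 142, 143, 145, 143, 131, 120, 117, 88, 61, 62, 64, 63, 62, 64, 63, 63, 63, 63, 63, 62, 63, 58, 63, 63, 63, 62, 63, 63, 66, 63, 63, 65, 63, 64, 62, 62, 60, 63, 60, 60, 59, 57, 58, 95, 119, 116, 128, 138, 140, 138, 139, 138, 142, 140, 143, 141, 140, 139, 122, 72, 3, 8, 8, 14, 17, 12, 29, 66, 82, 82]
-0.018 [285.20755704 265.66777552]
0 [319.48730054 265.71014615]
0.018 [353.76736347 265.67257412]
```

```bash
sed -i "s|^O=.*|O=np.array([.62346,-.04696]);VY=6.0|" h.py
python3 - <<'E'
from h import *
p,R=tool();go(p,R,V(-1.6,-75,.041),96.0)
E
```

```text
turn az 0.10  then dx -0.010 dy 0.054 dz 1.968
```

Emit:
apply_moves(steps=[0,0,0,0,0,0.1,0,0,0.054,0.5,0,0,0,0,0,0,0.5,0,0,0,0,0,0,0.25,0,0,0,0,0,0,0.2,0,0,0,0,0,0,0.2,0,0,0,0,0,0,0.2,0,0,0,0,0,0,0.1,0,0,0,0,0,0,0,0,0,0,0])

```text
t: 20.93
tool_pos: [0.6301, -0.1218, 0.0417]
orientation: [-2.104, -2.333, 0.0]
force: [-1.7, 0.1, -2.0]
opening: 0.0356
gripper_force: 35.0
```

Run:
```python
from h import *
p,R=tool();s=robot.read_state();print(p,yaw(R),s['force'],s['opening'],s['wrist_torque'])
print((p[:2]-O)@ux,(p[:2]-O)@uy)
```

```text
[ 0.63013192 -0.12176413  0.04166137] 95.8999035456975 [-1.66645132  0.14753517 -1.9615025 ] 0.035604678247650616 [-0.08432729  0.34082758  0.04142879]
-0.0011837872351479857 -0.07509175550760377
```

Emit:
apply_moves(steps=[0,0,0,0,0,0,45,0,0,0,0,0,0,55,0,0,0,0,0,0,60,0,0,-0.6,0,0,0,65,0,0,-0.9,0,0,0,65,0,0,-0.9,0,0,0,65,0,0,-0.9,0,0,0,65])

```text
t: 21.52
tool_pos: [0.6302, -0.1217, 0.142]
orientation: [2.104, 2.333, 0.0]
force: [1.0, -0.8, -0.2]
opening: 0.0603
gripper_force: 0.0
```

Emit:
apply_moves(steps=[0.92,-0.21,0,0,0,0,65,0.92,-0.21,0,0,0,0,65,0.92,-0.21,0,0,0,0,65,0.92,-0.21,0,0,0,0,65,0.92,-0.21,0,0,0,0,65,0.92,-0.21,0,0,0,0,65,0.92,-0.21,0,0,0,0,65,0.92,-0.21,0,0,0,0,65,0.92,-0.21,0,0,0,0,65,0.92,-0.21,0,0,0,0,65,0.92,-0.21,0,0,0,0,65,0.92,-0.21,0,0,0,0,65])

```text
t: 22.52
tool_pos: [0.5207, 0.2013, 0.1414]
orientation: [2.104, 2.332, 0.002]
force: [0.3, -0.7, 0.1]
opening: 0.0606
gripper_force: 0.0
```

Emit:
apply_moves(steps=[0,0,0,0,0,-0.9,65,0,0,0,0,0,0,65,0,0,0,0,0,0,65])

```text
t: 22.77
tool_pos: [0.5212, 0.2001, 0.1411]
orientation: [1.993, 2.427, 0.001]
force: [-0.1, 0.3, 0.3]
opening: 0.0602
gripper_force: 0.0
```

```bash
cat > look.py <<'E'
from h import *
import sys
p,R=tool();s=robot.read_state();print(p,yaw(R),s['force'],s['opening'])
W=eyes.calibration('wrist');im=snap('wrist',sys.argv[1])
for c,y,a,d in nuts(im,W):
    tx=min([y+90+60*k for k in range(-2,3)],key=lambda t:abs(t-96)); print(c.round(4),'flat',round(y,1),'amp',round(a,2),round(d,1),'tx',round(tx,1));go(p,R,[c[0],c[1],.018],tx)
E
python3 look.py w8
```

```text
[0.52116059 0.20011668 0.14112068] 101.22694468776002 [-0.12116564  0.28516701  0.26158875] 0.060195718008002524
[0.4164 0.2889 0.04  ] flat 25.3 amp 1.94 38.2 tx 115.3
turn az -2.35  then dx 4.167 dy -1.893 dz 4.104
[0.5079 0.2865 0.04  ] flat 48.6 amp 1.93 37.9 tx 78.6
turn az 3.77  then dx 2.736 dy -1.002 dz 4.104
[0.5204 0.2043 0.04  ] flat 9.7 amp 1.8 37.8 tx 99.7
turn az 0.26  then dx 0.140 dy -0.002 dz 4.104
```

Emit:
apply_moves(steps=[0.14,0,0,0,0,0.26,65,0,0,0.9,0,0,0,65,0,0,0.9,0,0,0,65,0,0,0.9,0,0,0,65,0,0,0.9,0,0,0,65,0,0,0.5,0,0,0,65,0,0,0,0,0,0,45,0,0,0,0,0,0,0,0,0,0,0,0,0,0,0,0,0,0,0,0,0,0,0,0,0,0,0,0,0,0,0,0,0,0,0])

```text
t: 23.82
tool_pos: [0.5216, 0.2043, 0.0196]
orientation: [2.024, 2.4, 0.004]
force: [-0.3, -1.9, 7.0]
opening: 0.036
gripper_force: 35.0
```

Emit:
apply_moves(steps=[0,0,0,0,0,0,0,0,0,-0.7,0,0,0,0,0,0,-0.9,0,0,0,0,0,0,-0.9,0,0,0.6,0,0,0,-0.9,0,0,0,0,0,0,0,0,0,0,0])

```text
t: 24.32
tool_pos: [0.5237, 0.2053, 0.1264]
orientation: [2.096, 2.333, 0.013]
force: [1.4, 0.1, -2.6]
opening: 0.0357
gripper_force: 35.0
```

Run:
```python
from h import *
p,R=tool();s=robot.read_state();print(p,yaw(R),s['force'],s['opening'],s['gripper_force'])
go(p,R,V(-1.6,-25,.1),96.0)
```

```text
[0.52367924 0.2052742  0.12642695] 96.13393451724708 [ 1.39133011  0.05246938 -2.56235868] 0.03565698393643903 34.995777010917664
turn az 0.02  then dx -9.543 dy 2.376 dz 0.881
```

Emit:
apply_moves(steps=[-0.954,0.238,0,0,0,0,0,-0.954,0.238,0,0,0,0,0,-0.954,0.238,0,0,0,0,0,-0.954,0.238,0,0,0,0,0,-0.954,0.238,0,0,0,0,0,-0.954,0.238,0,0,0,0,0,-0.954,0.238,0,0,0,0,0,-0.954,0.238,0,0,0,0,0,-0.954,0.238,0,0,0,0,0,-0.954,0.238,0,0,0,0,0,0,0,0.5,0,0,0,0,0,0,0,0,0,0,0])

```text
t: 25.32
tool_pos: [0.6199, -0.0742, 0.1008]
orientation: [-2.099, -2.332, 0.004]
force: [-1.7, 1.4, -5.0]
opening: 0.0355
gripper_force: 35.0
```

Emit:
apply_moves(steps=[0,0,0,0,0,0,0,0,0,0,0,0,0,0])

```text
t: 25.48
tool_pos: [0.6208, -0.0719, 0.1039]
orientation: [-2.097, -2.337, 0.001]
force: [-0.9, 0.9, -4.0]
opening: 0.036
gripper_force: 35.0
```

Run:
```python
from h import *
p,R=tool();s=robot.read_state();print(p,yaw(R),s['force'],s['opening'],s['gripper_force'])
go(p,R,V(-1.6,-25,.041),96.0)
```

```text
[ 0.62084231 -0.07188522  0.10388396] 96.186920693655 [-0.92808584  0.89758794 -3.96852533] 0.03595223082313073 34.99557316303253
turn az 0.03  then dx -0.016 dy 0.120 dz 2.096
```

Emit:
apply_moves(steps=[0,0.1,0,0,0,0.03,0,0,0,0.5,0,0,0,0,0,0,0,0,0,0,0,0,0,0,0,0,0,0,0,0,0,0,0,0,0])

```text
t: 25.9
tool_pos: [0.6247, -0.072, 0.0902]
orientation: [2.102, 2.335, 0.0]
force: [-0.1, -0.3, -2.5]
opening: 0.0357
gripper_force: 35.0
```

Run:
```python
from h import *
p,R=tool();s=robot.read_state();print(p,yaw(R),s['force'],s['opening'],s['gripper_force'])
go(p,R,V(-1.6,-25,.041),96.0)
```

```text
[ 0.62474711 -0.07200719  0.09022458] 96.00207511719084 [-0.0762375  -0.31450052 -2.54950909] 0.03574926194679594 34.995519518852234
turn az 0.00  then dx 0.001 dy -0.009 dz 1.641
```

Emit:
apply_moves(steps=[0,0,0.5,0,0,0,0,0,0,0.3,0,0,0,0,0,0,0.2,0,0,0,0,0,0,0.2,0,0,0,0,0,0,0.2,0,0,0,0,0,0,0.2,0,0,0,0,0,0,0.04,0,0,0,0,0,0,0,0,0,0,0])

```text
t: 26.57
tool_pos: [0.6249, -0.0727, 0.0409]
orientation: [2.103, 2.333, 0.0]
force: [-0.9, -0.1, 0.5]
opening: 0.0359
gripper_force: 35.0
```

Emit:
apply_moves(steps=[0,0,0,0,0,0,45,0,0,0,0,0,0,55,0,0,0,0,0,0,60,0,0,-0.6,0,0,0,65,0,0,-0.9,0,0,0,65,0,0,-0.9,0,0,0,65,0,0,-0.9,0,0,0,65])

```text
t: 27.15
tool_pos: [0.6244, -0.0725, 0.1404]
orientation: [-2.103, -2.334, 0.0]
force: [0.5, 1.1, -0.2]
opening: 0.0603
gripper_force: 0.0
```

Emit:
apply_moves(steps=[0.945,-0.2,0,0,0,0,65,0.945,-0.2,0,0,0,0,65,0.945,-0.2,0,0,0,0,65,0.945,-0.2,0,0,0,0,65,0.945,-0.2,0,0,0,0,65,0.945,-0.2,0,0,0,0,65,0.945,-0.2,0,0,0,0,65,0.945,-0.2,0,0,0,0,65,0.945,-0.2,0,0,0,0,65,0.945,-0.2,0,0,0,0,65,0.945,-0.2,0,0,0,0,65,0.945,-0.2,0,0,0,0,65])

```text
t: 28.15
tool_pos: [0.5173, 0.2598, 0.1398]
orientation: [2.103, 2.334, 0.001]
force: [0.1, -0.2, -0.1]
opening: 0.0603
gripper_force: 0.0
```

Emit:
apply_moves(steps=[0.945,-0.2,0,0,0,0,65,0,0,0,0,0,1,65,0,0,0,0,0,1,65,0,0,0,0,0,0.9,65,0,0,0,0,0,0,65,0,0,0,0,0,0,65,0,0,0,0,0,0,65])

```text
t: 28.73
tool_pos: [0.5089, 0.2859, 0.1395]
orientation: [2.429, 1.993, 0.0]
force: [0.7, -0.6, 0.4]
opening: 0.0603
gripper_force: 0.0
```

```bash
python3 look.py w9
```

```text
[0.50890327 0.28586627 0.1395351 ] 78.72973735907394 [ 0.69481153 -0.55509749  0.37806523] 0.06031821367587147
[0.5079 0.287  0.04  ] flat 48.9 amp 1.85 37.7 tx 78.9
turn az -0.02  then dx 0.030 dy -0.040 dz 4.051
[0.4166 0.2894 0.04  ] flat 25.1 amp 1.98 38.2 tx 115.1
turn az -6.06  then dx 1.410 dy -2.736 dz 4.051
```

Emit:
apply_moves(steps=[0.03,-0.04,0.9,0,0,0,65,0,0,0.9,0,0,0,65,0,0,0.9,0,0,0,65,0,0,0.9,0,0,0,65,0,0,0.45,0,0,0,65,0,0,0,0,0,0,45,0,0,0,0,0,0,0,0,0,0,0,0,0,0,0,0,0,0,0,0,0,0,0,0,0,0,0,0,0,0,0,0,0,0,0,0,0,0,0,0,0,0])

```text
t: 29.78
tool_pos: [0.5094, 0.2878, 0.0202]
orientation: [2.431, 1.989, 0.006]
force: [-1.0, -0.2, 6.6]
opening: 0.0358
gripper_force: 35.0
```

Emit:
apply_moves(steps=[0,0,-0.5,0,0,0,0,0,0,-0.8,0,0,0,0,0,0,-0.9,0,0,-0.9,0,0,0,-0.9,0,0,-1,0,0,0,-0.4,0,0,-0.97,0,0,0,0,0,0,0,0,0,0,0,0,0,0,0,0,0,0,0,0,0,0])

```text
t: 30.45
tool_pos: [0.5069, 0.2866, 0.1214]
orientation: [-2.11, -2.326, 0.003]
force: [0.0, 0.4, -3.0]
opening: 0.0357
gripper_force: 35.0
```

Run:
```python
from h import *
p,R=tool();s=robot.read_state();print(p,yaw(R),s['force'],s['opening'],s['gripper_force'])
go(p,R,V(-1.6,25,.1),96.0)
```

```text
[0.50689772 0.28663295 0.12144449] 95.58488808744478 [ 0.04178523  0.36610141 -3.0284923 ] 0.03570798416141906 34.99631881713867
turn az -0.07  then dx -10.632 dy 2.648 dz 0.715
```

Emit:
apply_moves(steps=[0,0,0,0,0,-0.06,0,-0.967,0.241,0,0,0,0,0,-0.967,0.241,0,0,0,0,0,-0.967,0.241,0,0,0,0,0,-0.967,0.241,0,0,0,0,0,-0.967,0.241,0,0,0,0,0,-0.967,0.241,0,0,0,0,0,-0.967,0.241,0,0,0,0,0,-0.967,0.241,0,0,0,0,0,-0.967,0.241,0,0,0,0,0,-0.967,0.241,0,0,0,0,0,-0.967,0.241,0,0,0,0,0])

```text
t: 31.45
tool_pos: [0.6202, -0.0231, 0.1209]
orientation: [-2.099, -2.334, 0.003]
force: [0.7, 0.4, -2.6]
opening: 0.0355
gripper_force: 35.0
```

Emit:
apply_moves(steps=[0,0,0.5,0,0,0,0,0,0,0.3,0,0,0,0,0,0,0,0,0,0,0,0,0,0,0,0,0,0,0,0,0,0,0,0,0,0,0,0,0,0,0,0])

```text
t: 31.95
tool_pos: [0.6211, -0.0207, 0.0995]
orientation: [2.098, 2.338, 0.001]
force: [-0.4, 0.3, -2.7]
opening: 0.0352
gripper_force: 35.0
```

Run:
```python
from h import *
p,R=tool();s=robot.read_state();print(p,yaw(R),s['force'],s['opening'],s['gripper_force'])
go(p,R,V(-1.6,25,.041),96.0)
```

```text
[ 0.62113583 -0.02074634  0.09948498] 96.20435065745856 [-0.42620186  0.28033198 -2.69875435] 0.03522946372191598 34.99647259712219
turn az 0.03  then dx -0.044 dy -0.068 dz 1.949
```

Emit:
apply_moves(steps=[-0.04,-0.06,0.3,0,0,0.03,0,0,0,0.5,0,0,0,0,0,0,0.3,0,0,0,0,0,0,0.2,0,0,0,0,0,0,0.2,0,0,0,0,0,0,0.2,0,0,0,0,0,0,0.15,0,0,0,0,0,0,0.1,0,0,0,0,0,0,0,0,0,0,0])

```text
t: 32.7
tool_pos: [0.6198, -0.0232, 0.042]
orientation: [2.102, 2.334, 0.0]
force: [-5.9, -0.4, 7.4]
opening: 0.0355
gripper_force: 35.0
```

Run:
```python
from h import *
p,R=tool();s=robot.read_state();print(p,yaw(R),s['force'],s['opening'],s['gripper_force'])
print((p[:2]-O)@ux,(p[:2]-O)@uy)
print(1);go(p,R,[.4166,.2894,.14],96.0)
```

```text
[ 0.61977039 -0.0231824   0.04199395] 95.96373594406305 [-5.86599785 -0.43762035  7.4030206 ] 0.035497725632343886 35.00271677970886
-0.0011839634615677162 0.024033013782515263
1
turn az -0.01  then dx 11.070 dy -5.646 dz -3.267
```

Emit:
apply_moves(steps=[0,0,0,0,0,0,45,0,0,0,0,0,0,55,0,0,0,0,0,0,60,0,0,-0.6,0,0,0,65,0,0,-0.9,0,0,0,65,0,0,-0.9,0,0,0,65,0,0,-0.9,0,0,0,65])

```text
t: 33.28
tool_pos: [0.6192, -0.0231, 0.1403]
orientation: [-2.103, -2.334, 0.0]
force: [-0.4, -0.5, 0.9]
opening: 0.0602
gripper_force: 0.0
```

Emit:
apply_moves(steps=[0.9225,-0.4705,0,0,0,0,65,0.9225,-0.4705,0,0,0,0,65,0.9225,-0.4705,0,0,0,0,65,0.9225,-0.4705,0,0,0,0,65,0.9225,-0.4705,0,0,0,0,65,0.9225,-0.4705,0,0,0,0,65,0.9225,-0.4705,0,0,0,0,65,0.9225,-0.4705,0,0,0,0,65,0.9225,-0.4705,0,0,0,0,65,0.9225,-0.4705,0,0,0,0,65,0.9225,-0.4705,0,0,0,0,65,0.9225,-0.4705,0,0,0,0,65])

```text
t: 34.28
tool_pos: [0.4156, 0.2909, 0.1398]
orientation: [2.103, 2.334, 0.001]
force: [1.6, -0.1, -0.1]
opening: 0.0604
gripper_force: 0.0
```

Emit:
apply_moves(steps=[0,0,0,0,0,-1,65,0,0,0,0,0,-1,65,0,0,0,0,0,-1,65,0,0,0,0,0,-0.2,65,0,0,0,0,0,0,65,0,0,0,0,0,0,65])

```text
t: 34.78
tool_pos: [0.4165, 0.2896, 0.1395]
orientation: [1.689, 2.649, 0.0]
force: [0.2, 0.3, -0.5]
opening: 0.0603
gripper_force: 0.0
```

```bash
python3 look.py w10
```

```text
[0.41653898 0.28956287 0.13952329] 114.95960443547932 [ 0.15892808  0.30530985 -0.5134544 ] 0.06027535986456181
[0.4155 0.2894 0.04  ] flat 24.9 amp 1.86 37.9 tx 114.9
turn az 0.01  then dx 0.009 dy -0.033 dz 4.051
```

Grasp, lift and turn back by 18.9° (3.15).

Emit:
apply_moves(steps=[0,-0.03,0.9,0,0,0,65,0,0,0.9,0,0,0,65,0,0,0.9,0,0,0,65,0,0,0.9,0,0,0,65,0,0,0.45,0,0,0,65,0,0,0,0,0,0,45,0,0,0,0,0,0,0,0,0,0,0,0,0,0,0,0,0,0,0,0,0,0,0,0,0,0,0,0,0,0,0,0,0,0,0,0,0,0,0,0,0,0])

```text
t: 35.83
tool_pos: [0.4169, 0.2899, 0.0197]
orientation: [1.684, 2.651, 0.004]
force: [-0.8, -1.1, 7.1]
opening: 0.0356
gripper_force: 35.0
```

Emit:
apply_moves(steps=[0,0,-0.5,0,0,0,0,0,0,-0.8,0,0,0,0,0,0,-0.9,0,0,0.9,0,0,0,-0.9,0,0,0.9,0,0,0,-0.4,0,0,0.8,0,0,0,0,0,0,0.55,0,0,0,0,0,0,0,0,0,0,0,0,0,0,0])

```text
t: 36.5
tool_pos: [0.4154, 0.2892, 0.1229]
orientation: [2.095, 2.341, -0.0]
force: [0.4, 0.1, -2.6]
opening: 0.0359
gripper_force: 35.0
```

Run:
```python
from h import *
p,R=tool();s=robot.read_state();print(p,yaw(R),s['force'],s['opening'],s['gripper_force'])
go(p,R,V(-1.6,75,.1),96.0)
```

```text
[0.41538083 0.28915305 0.12291237] 96.36986892192279 [ 0.41509822  0.07664784 -2.61544725] 0.03590985480988569 34.996758699417114
turn az 0.06  then dx -9.367 dy 5.674 dz 0.764
```

Emit:
apply_moves(steps=[0,0,0,0,0,0.06,0,-0.8515,0.516,0,0,0,0,0,-0.8515,0.516,0,0,0,0,0,-0.8515,0.516,0,0,0,0,0,-0.8515,0.516,0,0,0,0,0,-0.8515,0.516,0,0,0,0,0,-0.8515,0.516,0,0,0,0,0,-0.8515,0.516,0,0,0,0,0,-0.8515,0.516,0,0,0,0,0,-0.8515,0.516,0,0,0,0,0,-0.8515,0.516,0,0,0,0,0,-0.8515,0.516,0,0,0,0,0])

```text
t: 37.5
tool_pos: [0.6138, 0.0259, 0.1216]
orientation: [-2.102, -2.333, 0.002]
force: [-0.2, -0.0, -1.0]
opening: 0.0362
gripper_force: 35.0
```

Emit:
apply_moves(steps=[0,0,0.5,0,0,0,0,0,0,0.3,0,0,0,0,0,0,0,0,0,0,0,0,0,0,0,0,0,0,0,0,0,0,0,0,0,0,0,0,0,0,0,0])

```text
t: 38.0
tool_pos: [0.6138, 0.0281, 0.0996]
orientation: [2.102, 2.334, 0.001]
force: [1.4, -0.4, -2.1]
opening: 0.0355
gripper_force: 35.0
```

Run:
```python
from h import *
p,R=tool();s=robot.read_state();print(p,yaw(R),s['force'],s['opening'],s['gripper_force'])
go(p,R,V(-1.6,75,.041),96.0)
```

```text
[0.61384047 0.02808773 0.09959805] 95.98033879105758 [ 1.42090612 -0.40558169 -2.06286723] 0.03554983493828797 34.996556639671326
turn az -0.00  then dx -0.021 dy 0.004 dz 1.953
```

Emit:
apply_moves(steps=[-0.02,0,0.3,0,0,0,0,0,0,0.5,0,0,0,0,0,0,0.3,0,0,0,0,0,0,0.2,0,0,0,0,0,0,0.2,0,0,0,0,0,0,0.2,0,0,0,0,0,0,0.15,0,0,0,0,0,0,0.1,0,0,0,0,0,0,0,0,0,0,0])

```text
t: 38.75
tool_pos: [0.6145, 0.0266, 0.0416]
orientation: [2.104, 2.332, 0.001]
force: [-2.6, -0.4, 3.8]
opening: 0.0359
gripper_force: 35.0
```

Run:
```python
from h import *
p,R=tool();s=robot.read_state();print(p,yaw(R),s['force'],s['opening'],s['gripper_force'])
print((p[:2]-O)@ux,(p[:2]-O)@uy)
# lever: pivot and open grip in new vise frame
print(V(-84.5,0,.07),V(-189.5,0,.07)); go(p,R,[.4335,-.068,.14],96.0)
```

```text
[0.61447866 0.02657404 0.0415946 ] 95.90242322164035 [-2.6466474  -0.39966557  3.84809814] 0.03588472164669882 35.001320242881775
-0.0012457382165050944 0.07407002057731726
[ 0.5394229  -0.05579266  0.07      ] [ 0.4349981  -0.06676814  0.07      ]
turn az -0.02  then dx -2.505 dy -6.329 dz -3.280
```

Emit:
apply_moves(steps=[0,0,0,0,0,0,45,0,0,0,0,0,0,55,0,0,0,0,0,0,60,0,0,-0.6,0,0,0,65,0,0,-0.9,0,0,0,65,0,0,-0.9,0,0,0,65,0,0,-0.9,0,0,0,65,0,0,-0.9,0,0,0,65,0,0,-0.8,0,0,0,65])

```text
t: 39.5
tool_pos: [0.6142, 0.0266, 0.1925]
orientation: [2.103, 2.332, 0.001]
force: [0.2, -0.7, -0.3]
opening: 0.0606
gripper_force: 0.0
```

Emit:
apply_moves(steps=[-0.36,-0.905,0,0,0,0,65,-0.36,-0.905,0,0,0,0,65,-0.36,-0.905,0,0,0,0,65,-0.36,-0.905,0,0,0,0,65,-0.36,-0.905,0,0,0,0,65,-0.36,-0.905,0,0,0,0,65,-0.36,-0.905,0,0,0,0,65,0,0,0,0,0,0,65,0,0,0,0,0,0,65,0,0,0,0,0,0,65])

```text
t: 40.33
tool_pos: [0.4332, -0.0681, 0.191]
orientation: [2.104, 2.331, 0.001]
force: [0.6, 0.2, 0.7]
opening: 0.0607
gripper_force: 0.0
```

Run:
```python
from h import *
p,R=tool();print(p,yaw(R));W=eyes.calibration('wrist');im=snap('wrist','w11')
for n,z in [('blank1_mid',.042),('lever_grip',.07),('lever_pivot',.07)]:
    for r in eyes.place_of('wrist',n): print(n,round(r['conf'],2),np.round(r['xy'],1),np.round(at_z(W,r['xy'],z),4))
```

```text
[ 0.43320969 -0.06814738  0.19095237] 95.86566473713232
blank1_mid 0.73 [488. 250.] [ 0.6317 -0.121   0.042 ]
lever_grip 0.68 [317.4 196.7] [ 0.4314 -0.0704  0.07  ]
lever_grip 0.51 [426.2 197.3] [ 0.5369 -0.0601  0.07  ]
lever_pivot 0.68 [426.4 197.4] [ 0.5371 -0.0602  0.07  ]
```

View pics/w11.png

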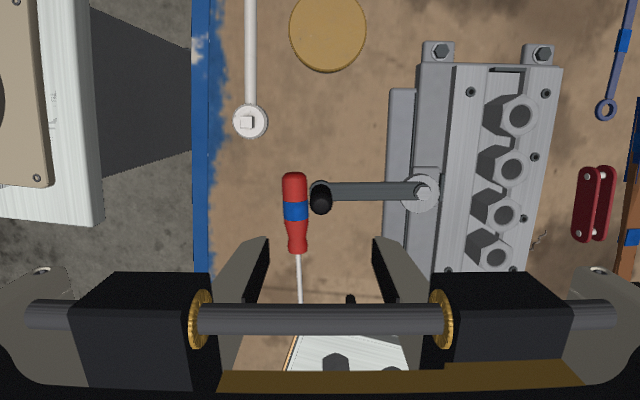

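Emit:
apply_moves(steps=[-0.03,0,0.9,0,0,0,65,0,0,0.9,0,0,0,65,0,0,0.9,0,0,0,65,0,0,0.9,0,0,0,65,0,0,0.87,0,0,0,65,0,0,0,0,0,0,45,0,0,0,0,0,0,25,0,0,0,0,0,0,0,0,0,0,0,0,0,0,0,0,0,0,0,0,0,0,0,0,0,0,0,0,0,0,0,0,0,0,0], grip_force=20)

```text
t: 41.53
tool_pos: [0.434, -0.0692, 0.0576]
orientation: [2.102, 2.331, 0.002]
force: [2.3, 0.8, 4.6]
opening: 0.0216
gripper_force: 20.0
```

Emit:
apply_moves(steps=[0,0,0,0,0,0,0,0,0,0,0,0,0,0], grip_force=35)

```text
t: 41.7
tool_pos: [0.434, -0.0692, 0.0576]
orientation: [2.103, 2.331, 0.002]
force: [1.0, 1.1, 6.1]
opening: 0.0215
gripper_force: 35.0
```

```bash
cat > arc.py <<'E'
from h import *
import sys
p,R=tool();s=robot.read_state();print(p,yaw(R),s['force'],s['opening'],s['gripper_force'])
piv=V(-84.5,0,0)[:2];d=p[:2]-piv;th=np.degrees(np.arctan2(d[1],d[0]))%360;print('r',np.hypot(*d),'angle',np.radians(th-180-VY))
e=np.radians(180+VY)+float(sys.argv[1]);n=int(sys.argv[2]);a=yaw(R)
t=np.linspace(np.radians(th),e,n+1);r=np.linspace(np.hypot(*d),.105,n+1)
x=np.c_[r*np.cos(t),r*np.sin(t)]/.03;D=np.diff(x,axis=0);c,s_=np.cos(np.radians(a)),np.sin(np.radians(a))
print(np.c_[D[:,0]*c+D[:,1]*s_,D[:,0]*s_-D[:,1]*c].round(2).tolist())
E
python3 arc.py 1.1 12
```

```text
[ 0.43401435 -0.06924692  0.05761683] 95.89673153221904 [1.03109455 1.05949996 6.05294745] 0.021504722993807398 35.00399887561798
r 0.10626372641328441 angle 0.022232972764219386
[[-0.32, 0.03], [-0.31, 0.05], [-0.31, 0.08], [-0.3, 0.11], [-0.29, 0.13], [-0.27, 0.16], [-0.26, 0.18], [-0.24, 0.21], [-0.22, 0.23], [-0.2, 0.24], [-0.18, 0.26], [-0.15, 0.28]]
```

Emit:
apply_moves(steps=[-0.32,0.03,0,0,0,0,0,-0.31,0.05,0,0,0,0,0,-0.31,0.08,0,0,0,0,0,-0.3,0.11,0,0,0,0,0,-0.29,0.13,0,0,0,0,0,-0.27,0.16,0,0,0,0,0,-0.26,0.18,0,0,0,0,0,-0.24,0.21,0,0,0,0,0,-0.22,0.23,0,0,0,0,0,-0.2,0.24,0,0,0,0,0,-0.18,0.26,0,0,0,0,0,-0.15,0.28,0,0,0,0,0])

```text
t: 42.7
tool_pos: [0.4959, -0.1631, 0.0575]
orientation: [2.103, 2.331, -0.027]
force: [-30.4, -44.7, 17.4]
opening: 0.0207
gripper_force: 37.5
```

```bash
python3 arc.py 1.3 6
```

```text
[ 0.49591389 -0.1631327   0.05746815] 95.88356282974779 [-30.38836425 -44.70431797  17.37644721] 0.020677088271919223 37.54994451999664
r 0.11582279072347314 angle 1.0809768533002337
[[-0.01, 0.15], [-0.0, 0.15], [0.0, 0.15], [0.01, 0.15], [0.02, 0.14], [0.02, 0.14]]
```

Emit:
apply_moves(steps=[0,0,0,0,0,0,35,0,0,0,0,0,0,45,0,0,0,0,0,0,50,0,0,0,0,0,0,50])

```text
t: 43.03
tool_pos: [0.5003, -0.1536, 0.056]
orientation: [-2.104, -2.332, -0.0]
force: [-0.4, -0.6, 0.5]
opening: 0.0427
gripper_force: 0.0
```

```bash
python3 arc.py 1.3 6
python3 - <<'E'
from h import *
W=eyes.calibration('wrist');im=snap('wrist','w12')
for n,z in [('lever_grip',.07),('lever_pivot',.07)]:
    for r in eyes.place_of('wrist',n): print(n,round(r['conf'],2),np.round(r['xy'],1),np.round(at_z(W,r['xy'],z),4))
E
```

```text
[ 0.50030262 -0.15357231  0.05603147] 95.90221072916789 [-0.41670926 -0.55260501  0.46453485] 0.04268831057496123 0.0
r 0.1053150340296104 angle 1.0854959751932276
[[-0.05, 0.11], [-0.05, 0.11], [-0.05, 0.12], [-0.04, 0.12], [-0.04, 0.12], [-0.03, 0.12]]
lever_grip 0.98 [314.4 261.5] [ 0.4977 -0.1551  0.07  ]
lever_grip 0.46 [559.4  44. ] [ 0.6005 -0.0329  0.07  ]
lever_pivot 0.89 [420.7  88.6] [ 0.5386 -0.0608  0.07  ]
```

View pics/w12.png

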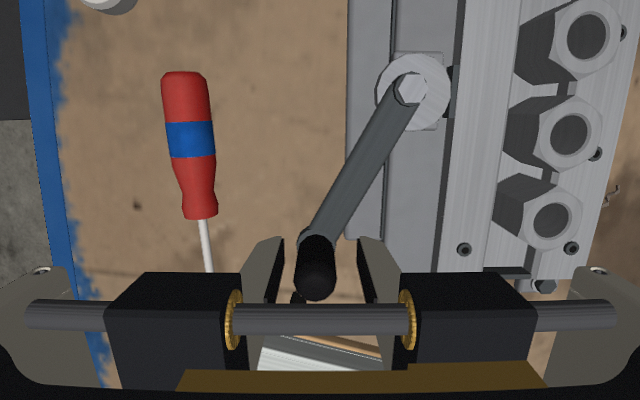

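Emit:
apply_moves(steps=[-0.1,-0.09,0,0,0,0,50,0,0,0,0,0,1,50,0,0,0,0,0,1,50,0,0,0,0,0,1,50,0,0,0,0,0,1,45,0,0,0,0,0,0,20,0,0,0,0,0,0,0,0,0,0,0,0,0,0,0,0,0,0,0,0,0,0,0,0,0,0,0,0], grip_force=20)

```text
t: 44.02
tool_pos: [0.498, -0.1572, 0.0563]
orientation: [-2.541, -1.846, 0.001]
force: [-1.9, -0.7, 0.8]
opening: 0.0215
gripper_force: 20.0
```

```bash
python3 arc.py 1.27 5
```

```text
[ 0.49795444 -0.15720235  0.05628191] 72.00056126778345 [-1.87572614 -0.70569161  0.84896392] 0.021499217413469156 19.999951422214508
r 0.10956075935861828 angle 1.0779041877467348
[[0.02, 0.14], [0.03, 0.14], [0.03, 0.14], [0.04, 0.13], [0.04, 0.13]]
```

Emit:
apply_moves(steps=[0,0.1,0,0,0,0,0,0,0.1,0,0,0,0,0,0,0.1,0,0,0,0,0,0,0.1,0,0,0,0,0,0,0.1,0,0,0,0,0,0,0.1,0,0,0,0,0,0,0,0,0,0,0,0], grip_force=30)

```text
t: 44.6
tool_pos: [0.5136, -0.1639, 0.0562]
orientation: [-2.541, -1.845, 0.006]
force: [-11.2, -3.9, 7.2]
opening: 0.0215
gripper_force: 30.0
```

```bash
python3 arc.py 1.27 2
```

```text
[ 0.5136464  -0.16394527  0.05623075] 71.96398333447688 [-11.23498715  -3.90125222   7.16692731] 0.021541403128856648 30.000567734241486
r 0.11118190402430284 angle 1.2321070076199525
[[0.11, 0.06], [0.11, 0.06]]
```

Emit:
apply_moves(steps=[0,0.1,0,0,0,0,0,0,0.1,0,0,0,0,0,0,0.05,0,0,0,0,0,0,0,0,0,0,0,0,0,0,0,0,0,0,0])

```text
t: 45.02
tool_pos: [0.515, -0.1645, 0.0558]
orientation: [-2.533, -1.839, 0.018]
force: [-42.8, 5.0, 33.2]
opening: 0.0215
gripper_force: 30.0
```

```bash
python3 arc.py 1.27 2
```

```text
[ 0.51497256 -0.16453181  0.05582492] 71.9696124115368 [-42.8204699    4.99044671  33.19361339] 0.021535292865747614 30.041621178388596
r 0.11145412670059135 angle 1.2449019224073097
[[0.11, 0.04], [0.11, 0.03]]
```

Emit:
apply_moves(steps=[0,-0.2,0,0,0,0,0,0,0,0,0,0,0,30,0,0,0,0,0,0,40,0,0,0,0,0,0,50,0,0,-0.8,0,0,0,50,0,0,-0.9,0,0,0,50,0,0,-0.9,0,0,0,50,0,0,-0.9,0,0,0,50,0.7,-0.7,-0.9,0,0,0,50,0.7,-0.7,0,0,0,0,50,0,0,0,0,0,0,50,0,0,0,0,0,0,50])

```text
t: 46.02
tool_pos: [0.4905, -0.1094, 0.1891]
orientation: [2.54, 1.847, 0.002]
force: [0.1, -0.3, -0.0]
opening: 0.0464
gripper_force: 0.0
```

Run:
```python
from h import *
p,R=tool();print(p,yaw(R));W=eyes.calibration('wrist');im=snap('wrist','w13')
for n,z in [('blank1_mid',.042),('slotted1_mid',.034),('lever_grip',.07),('lever_pivot',.07)]:
    for r in eyes.place_of('wrist',n): 
        X=at_z(W,r['xy'],z);print(n,round(r['conf'],2),np.round(r['xy'],1),X.round(4))
im2=snap('top','top1')
a=cv2.resize(im[:,:,::-1],(800,500));cv2.imwrite('pics/w13.png',a)
```

```text
[ 0.49046944 -0.10938553  0.18905424] 72.03992123475213
blank1_mid 0.64 [453.6 154.2] [ 0.6329 -0.1175  0.042 ]
blank1_mid 0.53 [401.9  10.7] [0.6144 0.0268 0.042 ]
slotted1_mid 0.74 [364.  342.4] [ 0.4818 -0.321   0.034 ]
slotted1_mid 0.27 [419.7  91.1] [ 0.6158 -0.0472  0.034 ]
lever_grip 0.57 [352.  235.1] [ 0.5091 -0.1586  0.07  ]
lever_grip 0.26 [361.5 343.3] [ 0.4825 -0.2893  0.07  ]
lever_pivot 0.77 [353.3 133. ] [ 0.5382 -0.063   0.07  ]
```

View pics/w13.png

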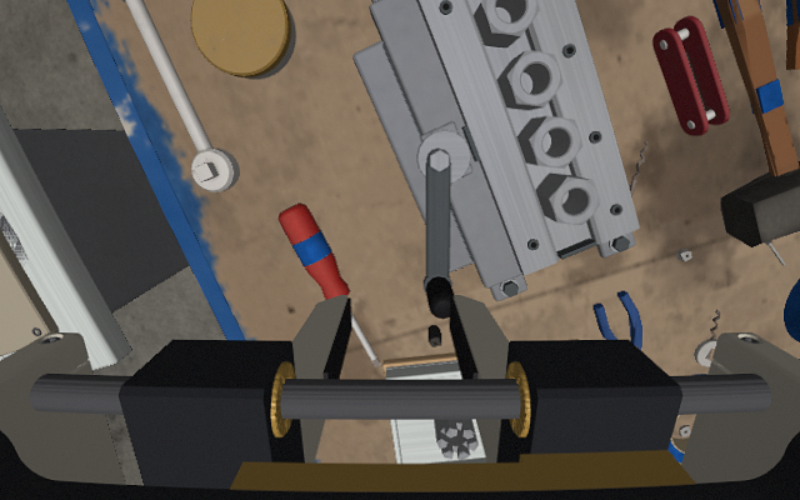

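Run:
```python
from h import *
C=eyes.calibration('top');snap('top','top2')
for n,z in [('slotted1_mid',.034),('blank1_mid',.042),('lever_grip',.07)]:
    for r in eyes.place_of('top',n): print(n,round(r['conf'],2),at_z(C,r['xy'],z).round(3))
s=robot.read_state();print(s['t'],s['force'])
```

```text
slotted1_mid 0.66 [ 0.467 -0.326  0.034]
blank1_mid 0.55 [0.62  0.024 0.042]
blank1_mid 0.53 [ 0.623 -0.117  0.042]
blank1_mid 0.44 [0.582 0.275 0.042]
blank1_mid 0.44 [0.592 0.172 0.042]
lever_grip 0.22 [ 0.628 -0.038  0.07 ]
46.5167 [ 0.49439952 -0.47205774  0.56453851]
```

Emit:
apply_moves(steps=[-0.89,0.5,0,0,0,0,50,-0.89,0.5,0,0,0,0,50,-0.89,0.5,0,0,0,0,50,-0.89,0.5,0,0,0,0,50,-0.89,0.5,0,0,0,0,50,0,0,0,0,0,0,50,0,0,0,0,0,0,50])

```text
t: 47.1
tool_pos: [0.5194, -0.2619, 0.1878]
orientation: [-2.545, -1.841, 0.0]
force: [0.5, -0.3, 0.3]
opening: 0.0466
gripper_force: 0.0
```

Run:
```python
from h import *
W=eyes.calibration('wrist');im=snap('wrist','w14')
for n,z in [('slotted1_mid',.034)]:
    for r in eyes.place_of('wrist',n): print(n,round(r['conf'],2),np.round(r['xy']),at_z(W,r['xy'],z).round(3))
    for r in eyes.search_frame('wrist',n): print(n,round(r['conf'],2),np.round(r['rect']))
m=lambda X:proj(W,X).round()
print(m([.56,-.34,.054]),m([.48,-.323,.054]))
g=cv2.cvtColor(im,cv2.COLOR_RGB2GRAY)
for X in ([.56,-.34,.054],[.48,-.323,.054],[.52,-.33,.014]):
    u,v=proj(W,X).astype(int);w=g[v-15:v+15,u-15:u+15];print(w.mean(),w.std())
```

```text
slotted1_mid 0.89 [304. 250.] [ 0.479 -0.326  0.034]
slotted1_mid 0.67 [286. 226.  37.  45.]
[379. 248.] [302. 255.]
81.19 33.538841661572036
112.17666666666666 44.260226815706424
194.04666666666665 7.86652824736978
```

Emit:
apply_moves(steps=[0,0.9,0,0,0,0,50,0,0.5,0,0,0,0,50,0,0,0,0,0,0,50,0,0,0,0,0,0,50])

```text
t: 47.58
tool_pos: [0.5598, -0.2724, 0.1883]
orientation: [-2.541, -1.846, 0.0]
force: [-0.3, -0.1, -0.7]
opening: 0.0466
gripper_force: 0.0
```

Run:
```python
from h import *
W=eyes.calibration('wrist');im=snap('wrist','w15')
for r in eyes.place_of('wrist','slotted1_mid'): print(round(r['conf'],2),np.round(r['xy']),at_z(W,r['xy'],.034).round(3))
g=cv2.cvtColor(im,cv2.COLOR_RGB2GRAY)
for X in ([.56,-.34,.054],[.48,-.323,.054]):
    u,v=proj(W,X).astype(int);w=g[v-15:v+15,u-15:u+15];print(u,v,w.mean(),w.std())
u,v=proj(W,[.56,-.34,.054]).astype(int)
print('\n'.join(''.join(' .:-=+*#%@'[x*10//256] for x in r) for r in g[v-36:v+30:2,u-36:u+36]))
```

```text
0.71 [267. 247.] [ 0.481 -0.321  0.034]
0.28 [162. 116.] [ 0.43  -0.152  0.034]
339 249 113.6511111111111 45.88718592481746
263 256 69.47333333333333 32.628214784140425<stdin>:8: RuntimeWarning: overflow encountered in scalar multiply
Traceback (most recent call last):
OverflowError: Python integer 256 out of bounds for uint8
```

```bash
python3 -c "
from plant import robot
print(robot.close_job())"
```

```text
the job is handed in; nothing more can be done
None
```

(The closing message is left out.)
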